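# Gauge the turned feet and send them round

### The job

Check each turned furniture foot on the bench caliper, one at a time from the thickest to the thinnest: run the jaw back to make room, stand the foot on the bed and let go of it, slide the jaw shut until the foot gently pushes the sprung anvil in about half way (never to its stop), hold it there for a moment and open the jaw again. Stand the checked feet upright on the turntable, within its rim, and when they are all aboard swing the turntable by its post a quarter turn anticlockwise to its hand-over stop, the feet still standing on it. Leave the caliper fully open, and do not push the glue bottle or the cork sanding block about; there may be two or three feet.

Things in the scene. Friction and masses are not known exactly. Their poses are not given: they have to be found in the camera images.
- gauge: bench caliper, fixed: a green bed plate 120 x 270 x 12 mm (its x, y, z) with bare steel top; origin at the centre of its underside on the bench, top at z = 12 mm. Along its y axis the sprung anvil stands at the -y end (with a grey housing behind it) and the sliding jaw at the +y end
- rest (a point): point on the bed's top where a foot is stood to be gauged: 40 mm from the resting anvil's face, on the bed's centre line; axes as the gauge's
- anvil: sprung steel anvil, face 50 mm wide, 2 to 47 mm above the bed, with a yellow flag on top that moves with it; origin at the foot of its face on the bed's top. At rest it is at y = -55 mm in the gauge's frame; pushed by a part it gives way towards -y, 15 mm at most (spring: about 2 N at once, 7 N at 7 mm, 12 N at 15 mm)
- jaw: sliding steel jaw, face 50 mm wide, 2 to 47 mm above the bed, on a grey carriage (62 mm wide, 62 mm long, 27 mm high); origin at the foot of its face on the bed's top. In the gauge's frame its y is +55 mm when fully open (110 mm between the faces) and -40 mm when fully shut; it slides with about 2 N and stays where it is left
- jaw_tab (a point): grip point on the jaw's red tab: an upright block 16 mm (gauge x) by 24 mm (gauge y), its top 14 mm above this point and the carriage 41 mm below it; 47 mm behind the jaw's face; moves with the jaw
- disc (a joint): angle of the plywood turntable disc, rad: 0 at its loading stop (red peg), 1.571 at its hand-over stop; it grows anticlockwise seen from above and stays where it is left
- disc_center (a point): centre of the turntable disc's top, on its axis; the disc is 130 mm in radius, its top 26 mm above the bench; axes turn with the disc, +x pointing away from the post
- post (a point): grip point on the turntable's upright black handle post, 18 mm in diameter, 112 mm from the axis; its top is 13 mm above this point and the disc's top 72 mm below it; moves with the disc
- seat0 (a point): centre of one of the three green patches (64 mm across, 60 mm from the axis) on the disc's top; moves with the disc; any foot may stand on any of them
- seat1 (a point): centre of one of the three green patches (64 mm across, 60 mm from the axis) on the disc's top; moves with the disc; any foot may stand on any of them
- seat2 (a point): centre of one of the three green patches (64 mm across, 60 mm from the axis) on the disc's top; moves with the disc; any foot may stand on any of them
- foot_thick: thick dark-brown turned wooden furniture foot, upright and round, 56 mm in diameter from 10 to 60 mm above its underside, a brass sole 54 mm across below and a spigot 46 mm across above, 70 mm high in all; origin at the centre of its underside, z along its axis; may be absent
- foot_medium: medium reddish-brown turned wooden furniture foot, upright and round, 46 mm in diameter from 10 to 60 mm above its underside, a brass sole 44 mm across below and a spigot 36 mm across above, 70 mm high in all; origin at the centre of its underside, z along its axis; may be absent
- foot_thin: thin pale turned wooden furniture foot, upright and round, 36 mm in diameter from 10 to 60 mm above its underside, a brass sole 34 mm across below and a spigot 26 mm across above, 70 mm high in all; origin at the centre of its underside, z along its axis; may be absent
- sanding_block: cork sanding block 60 x 90 x 35 mm, bystander; origin at the centre of its underside
- glue: white glue bottle with an orange cap, 60 mm in diameter, 130 mm high, bystander; origin at the centre of its underside
Things that resemble listed ones, but are neither listed nor needed, are in the scene too. Leave any purple or turquoise look-alike of the foot_medium alone.

How it is judged:
On the way, in this order (a step that is already met when the one before it is completed fails the run):
1. the thick dark-brown foot, standing free of the fingers, is pinched between jaw and anvil with over 3.5 N (the anvil gives about 2 mm) (contact force between foot_thick and jaw above 3.5 N and contact force between foot_thick and anvil above 3.5 N and contact force between foot_thick and the fingers below 0.5 N and angle between foot_thick's own z axis and vertical below 0.2 rad), for 0.2 s.
2. the medium reddish-brown foot, standing free of the fingers, is pinched between jaw and anvil with over 3.5 N (the anvil gives about 2 mm) (contact force between foot_medium and jaw above 3.5 N and contact force between foot_medium and anvil above 3.5 N and contact force between foot_medium and the fingers below 0.5 N and angle between foot_medium's own z axis and vertical below 0.2 rad), for 0.2 s.
3. the thin pale foot, standing free of the fingers, is pinched between jaw and anvil with over 3.5 N (the anvil gives about 2 mm) (contact force between foot_thin and jaw above 3.5 N and contact force between foot_thin and anvil above 3.5 N and contact force between foot_thin and the fingers below 0.5 N and angle between foot_thin's own z axis and vertical below 0.2 rad), for 0.2 s.
4. every foot stands on the turntable while it is still at its loading stop (horizontal distance between each of foot_thick, foot_medium, foot_thin and disc_center below 0.105 m and z of foot_thick in the frame of disc_center between -0.008 and 0.01 m and angle between each of foot_thick, foot_medium, foot_thin's own z axis and vertical below 0.15 rad and contact force between each of foot_thick, foot_medium, foot_thin and the fingers below 0.3 N and z of foot_medium in the frame of disc_center between -0.008 and 0.01 m and z of foot_thin in the frame of disc_center between -0.008 and 0.01 m and value of joint disc below 0.3 rad), for 0.2 s.
At the end, for the whole second after the job is handed in: Every foot present stands upright (within 0.15 rad) on the turntable's top, its centre within 105 mm of the axis, at rest and released; the turntable stands at its hand-over stop (above 1.49 rad); the jaw is open to within 15 mm of fully open (horizontal distance between each of foot_thick, foot_medium, foot_thin and disc_center below 0.105 m and z of foot_thick in the frame of disc_center between -0.008 and 0.01 m and angle between each of foot_thick, foot_medium, foot_thin's own z axis and vertical below 0.15 rad and contact force between each of foot_thick, foot_medium, foot_thin and the fingers below 0.3 N and z of foot_medium in the frame of disc_center between -0.008 and 0.01 m and z of foot_thin in the frame of disc_center between -0.008 and 0.01 m and linear speed of each of foot_thick, foot_medium, foot_thin below 0.02 m/s and value of joint disc above 1.49 rad and y of jaw in the frame of gauge above 0.04 m); the robot touches nothing.
It fails at once if the anvil is driven to its stop (more than 14 mm) (y of anvil in the frame of gauge below -0.069 m).
It fails at once if a bystander is moved more than 6 cm (distance of any of sanding_block, glue from where it was at the start of the episode above 0.06 m).
Of foot_thick, foot_medium, foot_thin only 2 to 3 are there at a start; the rules pass over those that are not, and their reading is None.
At some moment in a run one of foot_thick, foot_medium, foot_thin may be knocked a few centimetres aside while the robot is not near it.
It also fails if it takes over 210 s, if anything falls off the work surface, if the arm or the gripper's body presses on something with over 40 N, if the wrist force passes 120 N, or if a joint passes its speed limit or range.

### The arm

A 6-joint arm with a two-finger parallel gripper is mounted at the origin on the work surface. World frame = base frame: x ahead of the robot, y to its left, z up, the work surface at z = 0. Lengths are in m, angles in rad, forces in N, time in s.
With the tool pointing down it reaches from about 0.35 to 0.85 m from the base axis. Payload 8.1 kg.
Tool frame: the origin (TCP) lies on the centre line of the jaws, within the pads' length; the fingertips stand robot.tip_reach ahead of it and the grasp point (between the pads) lies 5 mm behind it (robot.tip_reach is the distance from the TCP to the fingertips, in m); z points along the fingers, y is the direction in which the jaws open and shut (so a half turn about z gives the same grasp; the last joint's range is limited). The gripper opens to 93 mm and grips with 3 to 60 N. Pads are 15 mm wide; open, the fingers measure 128 mm over their backs; the gripper's body (75 mm by 188 mm) begins 65 mm behind the grasp point.
Start: joints at [1.235, 0.13, 1.488, -0, 1.523, -0.085], TCP at [0.149, 0.581, 0.233] pointing down, gripper open.
Joint ranges: [-2.96, 2.96], [-0.89, 2.26], [0.02, 2.5], [-1.34, 4.48], [0, 2.73], [-2.66, 2.66]. Speed limits (rad/s): [2.39, 2.39, 2.79, 3.14, 3.14, 3.14].

### API

Orientations are given as a rotation vector (axis times angle).
In Python, from plant import sensors, read_camera, robot gives the robot as it stands.
- The arm moves only by the tool play_rows, never from a script. Its argument "series" is a list that holds one entry, the list of rows, each a list of 5 numbers: the closure, from -1 (fully open) to 1 (shut), then the shift along the world's x, y, z in m, then the turn about the world's z in rad. A call has 1 to 8 rows; each row is the pose to reach, as a shift and turn from the pose commanded when the call began; what a row does not reach only later rows make up. A row lasts 1/10 s, in which the tool goes at most 50 mm and 8.59 degrees, less where a joint would pass 70% of its speed; a pose out of reach is approached as far as the arm can. A call with a gripper value outside its range is refused whole. The fingers move at their own pace and stop on an object; "force" is the grip in N (left out, the last holds). Time passes only in rows, so rows that repeat a pose let the fingers close. It gives the time, the measured TCP pose, the force and the opening at its end, in the units of the state.
- sensors.read_state(): the state, without advancing time (a new reading comes with each control period).
- read_camera(name): name is "side" or "top"; returns a dict with "color" (420x560x3 uint8, red, green, blue), "range_z" (420x560 float32, m along the optical axis (not along the pixel's ray), 0 where there is no reading), "intrinsics" (3x3 intrinsics, pixels), "rvec" (rotation vector, rad) and "tvec" (3), from world to camera coordinates, as OpenCV has them. Camera axes: x right, y down, z forward; pixel columns grow to the right and rows downward; lengths in m; the calibration is good to about 2 mm. A picture is of the moment at which its call begins.
- robot.close_job(): hands the job in, once; it reports no verdict.
The state is a dict: "t": time; "q": joint angles; "dq": joint speeds; "joint_torque": joint torques, N m; "tool_pos": TCP position; "orientation": TCP orientation; "force": force on the tool from outside, world axes, zero at the start; "wrist_torque": the same for the moment, N m; "opening": finger opening in m.
Only numpy, scipy, OpenCV 4.12 (cv2) and the standard library are available. Lean on these libraries where they do the work, as an engineer would, in place of code of your own. Each camera call takes 0.05 s, during which the arm holds its last target.

## Working session

There is one attempt and no reset: what is moved stays moved. The work goes in short steps, Python scripts to look and compute and a tool call to move; the robot and the scene stay as the last step left them, time stands still between calls to the robot, and variables do not carry over. Pictures are saved under pics/ and viewed, and the job is handed in when it is done.

Besides the shell and the picture viewer there is one more tool, called in YAML: its name, and indented under it one key for each argument. play_rows: Moves the arm, as the interface text tells. Its arguments: {"type":"object","properties":{"series":{"type":"array","items":{"type":"array","items":{"type":"array","items":{"type":"number"}}}},"force":{"type":"number"}},"required":["series"]}

```bash
ls; mkdir -p pics
cat > h.py <<'E'
import numpy as np, cv2
from plant import sensors, read_camera, robot
def cam(n):
    c=read_camera(n); R,_=cv2.Rodrigues(np.array(c["rvec"],float)); c["R"]=R; c["t"]=np.array(c["tvec"],float).ravel(); return c
def cloud(c):
    K=c["intrinsics"]; z=c["range_z"]; v,u=np.mgrid[:z.shape[0],:z.shape[1]]
    P=np.stack([(u-K[0,2])/K[0,0]*z,(v-K[1,2])/K[1,1]*z,z],-1)
    W=(P-c["t"])@c["R"]; W[z<=0]=np.nan; return W
def proj(c,p):
    p=np.atleast_2d(p).astype(float); q=p@c["R"].T+c["t"]; q=q@np.array(c["intrinsics"]).T; return q[:,:2]/q[:,2:]
def save(c,n): cv2.imwrite("pics/"+n,c["color"][:,:,::-1])
E
python3 - <<'E'
from h import *
s=sensors.read_state(); print(s); print(robot.tip_reach)
for n in ("top","side"):
    c=cam(n); save(c,n+"0.png"); print(n,c["R"],-c["R"].T@c["t"],c["intrinsics"])
    np.save(n+"0.npy",cloud(c)); np.save(n+"0c.npy",c["color"])
E
```

```text
pics
{'t': 0.0, 'q': array([ 1.23457544e+00,  1.31140265e-01,  1.48927931e+00, -1.03094422e-05,
        1.52299090e+00, -8.53638440e-02]), 'dq': array([ 8.25005738e-04,  9.82582950e-04, -7.53486893e-05, -2.02688028e-03,
       -1.25804614e-03, -2.57850780e-03]), 'joint_torque': array([ 6.50134789e-04, -5.59816146e+01, -4.91782737e+01,  7.67629221e-02,
        3.48634401e-02, -9.25476911e-05]), 'tool_pos': array([0.14872206, 0.58071647, 0.23159989]), 'orientation': array([-3.92965667e-01, -3.11654426e+00,  2.79528200e-03]), 'force': array([ 0.0253971 , -0.72854316,  0.33547194]), 'wrist_torque': array([0.00044696, 0.0295869 , 0.01894788]), 'opening': 0.09301503382635558}
0.014
top [[-0.01011584 -0.99993638 -0.0049903 ]
 [-0.99533723  0.0105478  -0.09587773]
 [ 0.09592427  0.00399715 -0.99538061]] [ 0.40826923 -0.02452291  1.37318106] [[430.34971069   0.         283.3725726 ]
 [  0.         430.34971069 200.85216707]
 [  0.           0.           1.        ]]
side [[ 0.92393203 -0.38189491 -0.02249183]
 [-0.21908565 -0.48001227 -0.84946436]
 [ 0.31360976  0.78977496 -0.52716641]] [ 0.12966189 -1.02643054  0.76176843] [[495.46163644   0.         277.86663658]
 [  0.         495.46163644 207.92049472]
 [  0.           0.           1.        ]]
```

View pics/top0.png

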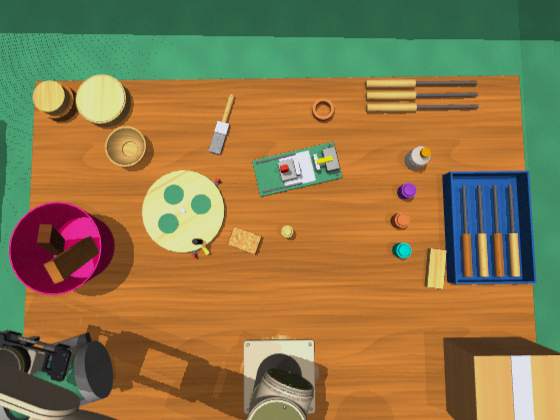

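View pics/side0.png

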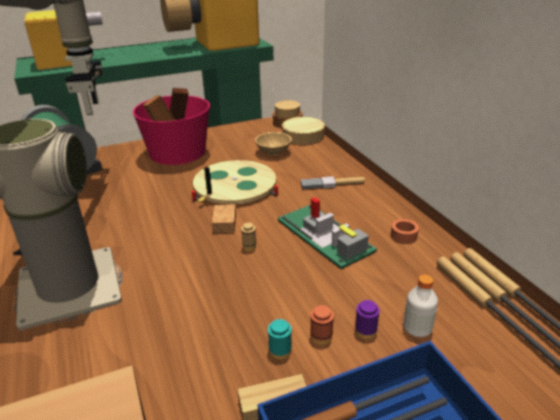

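Run:
```python
from h import *
W=np.load("top0.npy"); C=np.load("top0c.npy")
for n,(u,v) in dict(purple=(407,191),red=(402,221),teal=(403,250),thin=(288,231),tab=(285,169),flag=(325,160),glue=(425,153),cork=(245,240),discc=(183,211),post=(197,241),peg=(219,181),gL=(255,160)).items():
    p=W[v-2:v+3,u-2:u+3].reshape(-1,3); print(n,np.nanmedian(p,0).round(4),C[v,u])
# feet tops
for n,(u,v) in dict(purple=(407,191),red=(402,221),teal=(403,250),thin=(288,231)).items():
    w=W[v-14:v+15,u-14:u+15].reshape(-1,3); m=w[:,2]>0.063; m2=(w[:,2]>0.055)
    t=w[m]; print(n,m.sum(),t.mean(0).round(4),np.ptp(t,axis=0).round(4),'mid',((t.max(0)+t.min(0))/2).round(4))
cv2.imwrite("pics/g0.png",cv2.resize(C[130:270,130:440,::-1],None,fx=2.5,fy=2.5,interpolation=cv2.INTER_CUBIC))
```

```text
purple [ 0.5602 -0.3967  0.0682] [168  74 205]
red [ 0.4689 -0.3779  0.0689] [227 130  68]
teal [ 0.3817 -0.3777  0.0696] [  0 218 208]
thin [ 0.4422 -0.0323  0.07  ] [224 220 127]
tab [ 0.6292 -0.0253  0.0898] [175  34  26]
flag [ 0.6597 -0.149   0.063 ] [224 227   0]
glue [ 0.6643 -0.4356  0.1301] [225 159   0]
cork [0.4167 0.1011 0.0331] [226 178  94]
discc [0.5092 0.2965 0.0259] [223 226 234]
post [0.4147 0.2359 0.1081] [44 42 45]
peg [0.6049 0.1854 0.0055] [78  9  9]
gL [0.6721 0.0708 0.0101] [100 151 107]
purple 114 [ 0.5657 -0.4032  0.0685] [0.0403 0.0356 0.0111] mid [ 0.5654 -0.4049  0.0686]
red 108 [ 0.4747 -0.3793  0.0689] [0.0331 0.0341 0.0121] mid [ 0.4737 -0.3792  0.0692]
teal 118 [ 0.3826 -0.3805  0.068 ] [0.0421 0.0388 0.0129] mid [ 0.3816 -0.38    0.0695]
thin 57 [ 0.4437 -0.0291  0.0691] [0.0213 0.0243 0.012 ] mid [ 0.4437 -0.0293  0.0691]
```

View pics/g0.png

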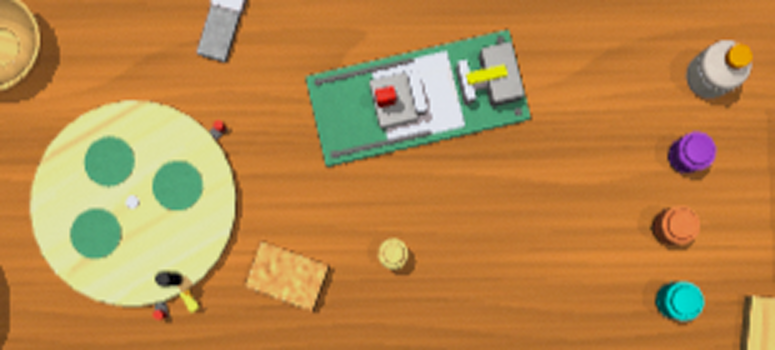

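Run:
```python
from h import *
W=np.load("top0.npy"); C=np.load("top0c.npy").astype(int)
Wg=W.copy(); X=W[...,0];Y=W[...,1];Z=W[...,2]
reg=(X>0.53)&(X<0.76)&(Y>-0.25)&(Y<0.12)
bed=reg&(Z>0.006)&(Z<0.018)&(C[...,0]<130)
p=W[bed][:,:2].astype(np.float32)
r=cv2.minAreaRect(p*1000); print("bed green",r, np.median(W[bed][:,2]))
allp=W[reg&(Z>0.006)][:,:2].astype(np.float32)*1000
print("all",cv2.minAreaRect(allp))
a=np.deg2rad(13.9)
tab=reg&(Z>0.08); t=W[tab]; print("tab",tab.sum(),t.mean(0),cv2.minAreaRect(t[:,:2].astype(np.float32)*1000))
fl=reg&(C[...,0]>180)&(C[...,1]>180)&(C[...,2]<80); f=W[fl]; print("flag",fl.sum(),f.mean(0),cv2.minAreaRect(f[:,:2].astype(np.float32)*1000))
car=reg&(Z>0.032)&(Z<0.046); t=W[car]; print("car z",np.median(t[:,2]),cv2.minAreaRect(t[:,:2].astype(np.float32)*1000))
hi=reg&(Z>0.048)&(Z<0.075); t=W[hi]; print("faces",[ (w*1000).round(0).tolist() for w in t[::4]])
# disc
d=(np.hypot(X-.509,Y-.2965)<.16)&(Z>0.02)&(Z<0.032); q=W[d]; (cx,cy),rr=cv2.minEnclosingCircle(q[:,:2].astype(np.float32)*1000); print("disc",cx,cy,rr,np.median(q[:,2]))
g=d&(C[...,1]-C[...,0]>30)&(np.hypot(X-.509,Y-.2965)<.11)
n,l,s,ce=cv2.connectedComponentsWithStats(g.astype(np.uint8))
for i in range(1,n):
    if s[i,4]>20: w=W[l==i]; print("seat",s[i,4],w.mean(0).round(4),np.ptp(w,axis=0))
po=(np.hypot(X-.509,Y-.2965)<.16)&(Z>0.085); print("post",W[po].round(3).tolist())
for n_,m in dict(cork=(np.hypot(X-.417,Y-.1)<.07)&(Z>.028)&(Z<.045),glue=(np.hypot(X-.664,Y+.435)<.08)&(Z>.01)).items():
    w=W[m]; print(n_,w.mean(0).round(3),cv2.minAreaRect(w[:,:2].astype(np.float32)*1000))
```

```text
bed green ((643.1280517578125, -63.39311218261719), (119.5719985961914, 270.1833190917969), 12.323081016540527) 0.011486340630005575
all ((645.2682495117188, -64.80978393554688), (354.1390075683594, 215.6796875), 83.68583679199219)
tab 45 [ 0.63410706 -0.02230802  0.09253654] ((634.7252197265625, -22.136672973632812), (15.305270195007324, 23.30340003967285), 14.662358283996582)
flag 65 [ 0.66176999 -0.14670346  0.06382363] ((662.3968505859375, -146.9846649169922), (12.967604637145996, 47.02951431274414), 13.121930122375488)
car z 0.038326697752563206 ((650.4039916992188, -95.27008056640625), (64.21368408203125, 179.14813232421875), 10.855409622192383)
faces [[702.0, -163.0, 57.0], [701.0, -175.0, 58.0], [699.0, -157.0, 57.0], [699.0, -169.0, 57.0], [695.0, -144.0, 59.0], [695.0, -156.0, 60.0], [696.0, -169.0, 56.0], [697.0, -182.0, 50.0], [692.0, -150.0, 57.0], [693.0, -163.0, 56.0], [693.0, -176.0, 52.0], [689.0, -147.0, 60.0], [690.0, -160.0, 54.0], [688.0, -171.0, 63.0], [687.0, -144.0, 55.0], [687.0, -156.0, 54.0], [686.0, -169.0, 55.0], [687.0, -182.0, 53.0], [682.0, -153.0, 60.
[... 3027 characters left out ...]
 0.25, 0.108], [0.415, 0.246, 0.112], [0.415, 0.243, 0.113], [0.415, 0.24, 0.113], [0.415, 0.237, 0.112], [0.415, 0.235, 0.109], [0.415, 0.234, 0.1], [0.415, 0.233, 0.087], [0.412, 0.249, 0.109], [0.412, 0.246, 0.11], [0.412, 0.243, 0.111], [0.412, 0.24, 0.113], [0.412, 0.237, 0.111], [0.412, 0.234, 0.11], [0.412, 0.234, 0.098], [0.409, 0.246, 0.109], [0.409, 0.243, 0.109], [0.409, 0.24, 0.109], [0.409, 0.236, 0.115], [0.409, 0.236, 0.102]]
cork [0.418 0.103 0.034] ((417.6635437011719, 103.60723876953125), (90.16102600097656, 60.03384780883789), 69.56269836425781)
glue [ 0.663 -0.428  0.083] ((666.8555297851562, -434.4654541015625), (59.723445892333984, 53.78941345214844), 36.19151306152344)
```

play_rows:
  series:
    - [[-1,0.485,-0.603,-0.05,-1.104],[-1,0.485,-0.603,-0.05,-1.104],[-1,0.485,-0.603,-0.05,-1.104],[-1,0.485,-0.603,-0.05,-1.104],[-1,0.485,-0.603,-0.05,-1.104],[-1,0.485,-0.603,-0.05,-1.104],[-1,0.485,-0.603,-0.05,-1.104],[-1,0.485,-0.603,-0.05,-1.104]]
  force: 20

```text
t: 0.9
tool_pos: [0.3997, 0.2683, 0.2065]
orientation: [-1.976, -2.442, 0.0]
force: [0.2, 0.7, 0.5]
opening: 0.0931
```

play_rows:
  series:
    - [[-1,0.234,-0.2905,-0.056,0.0],[-1,0.234,-0.2905,-0.056,0.0],[-1,0.234,-0.2905,-0.056,0.0],[-1,0.234,-0.2905,-0.056,0.0],[-1,0.234,-0.2905,-0.056,0.0],[-1,0.234,-0.2905,-0.056,0.0],[-1,0.234,-0.2905,-0.056,0.0],[-1,0.234,-0.2905,-0.056,0.0]]

```text
t: 1.7
tool_pos: [0.634, -0.0238, 0.1493]
orientation: [-1.971, -2.445, 0.002]
force: [-0.2, 0.1, 0.3]
opening: 0.0928
```

```bash
cat >> h.py <<'E'
def st():
    s=sensors.read_state(); R,_=cv2.Rodrigues(np.array(s["orientation"],float)); y=R[:,1]
    a=np.arctan2(y[1],y[0]); a=(a+np.pi/2)%np.pi-np.pi/2
    print("t %.2f"%s["t"],"pos",np.round(s["tool_pos"],4),"yaw_y %.4f"%a,"tilt",R[:,2].round(3),"F",np.round(s["force"],1),"open %.4f"%s["opening"],"q",np.round(s["q"],2)); return s
G=np.array([0.6431,-0.0634]); A=0.2164; GX=np.array([np.cos(A),np.sin(A)]); GY=np.array([-np.sin(A),np.cos(A)])
def g2w(x,y): return G+x*GX+y*GY
def w2g(p): d=np.asarray(p)[:2]-G; return np.array([d@GX,d@GY])
E
python3 - <<'E'
from h import *
s=st(); print(w2g(s["tool_pos"]),g2w(0,.102),g2w(0,-.015))
E
```

```text
t 1.70 pos [ 0.634  -0.0238  0.1493] yaw_y 0.2137 tilt [-0.001 -0.001 -1.   ] F [-0.2  0.1  0.3] open 0.0928 q [-0.12  0.27  1.48 -0.    1.39 -0.33]
[-0.00039199  0.04067073] [0.62119907 0.03622103] [ 0.64632072 -0.07805015]
```

play_rows:
  series:
    - [[-1,0.0,0.0012,-0.04,0.002],[-1,0.0,0.0012,-0.073,0.002],[-1,0.0,0.0012,-0.073,0.002],[1,0.0,0.0012,-0.073,0.002],[1,0.0,0.0012,-0.073,0.002],[1,0.0,0.0012,-0.073,0.002],[1,0.0,0.0012,-0.073,0.002],[1,0.0,0.0012,-0.073,0.002]]
  force: 20

```text
t: 2.5
tool_pos: [0.6338, -0.019, 0.0791]
orientation: [1.965, 2.449, 0.002]
force: [-0.5, 0.1, 0.3]
opening: 0.0575
```

Run:
```python
from h import *
s=st(); print(w2g(s["tool_pos"]))
```

```text
t 2.50 pos [ 0.6338 -0.019   0.0791] yaw_y 0.2183 tilt [ 0.002 -0.    -1.   ] F [-0.5  0.1  0.3] open 0.0575 q [-0.11  0.34  1.54 -0.    1.27 -0.33]
[0.00040221 0.04533829]
```

play_rows:
  series:
    - [[1,0,0,0,0],[1,0,0,0,0],[1,0,0,0,0],[1,0,0,0,0],[1,0,0,0,0],[1,0,0,0,0],[1,0,0,0,0],[1,0,0,0,0]]

```text
t: 3.3
tool_pos: [0.6333, -0.0191, 0.0778]
orientation: [1.966, 2.45, 0.001]
force: [3.5, -0.3, -3.4]
opening: 0.016
```

Run:
```python
from h import *
s=st(); print(w2g(s["tool_pos"]))
```

```text
t 3.30 pos [ 0.6333 -0.0191  0.0778] yaw_y 0.2181 tilt [ 0.  0. -1.] F [ 3.5 -0.3 -3.4] open 0.0160 q [-0.11  0.34  1.54  0.    1.26 -0.33]
[-4.38237754e-05  4.54172687e-02]
```

play_rows:
  series:
    - [[1,-0.003,0.0146,0,0],[1,-0.0064,0.0293,0,0],[1,-0.0097,0.044,0,0],[1,-0.0119,0.054,0,0],[1,-0.0125,0.057,0,0],[1,-0.0129,0.0586,0,0],[1,-0.0129,0.0586,0,0],[1,-0.0129,0.0586,0,0]]

```text
t: 4.1
tool_pos: [0.6202, 0.0395, 0.0778]
orientation: [1.966, 2.45, 0.0]
force: [4.2, 0.1, -5.1]
opening: 0.0162
```

Run:
```python
from h import *
s=st(); print(w2g(s["tool_pos"]), "Fgy",s["force"][:2]@GY)
```

```text
t 4.10 pos [0.6202 0.0395 0.0778] yaw_y 0.2181 tilt [ 0. -0. -1.] F [ 4.2  0.1 -5.1] open 0.0162 q [-0.02  0.31  1.58 -0.    1.26 -0.24]
[-0.00023169  0.10544267] Fgy -0.7926438065382154
```

play_rows:
  series:
    - [[1,-0.0002,0.001,0,0],[1,-0.0004,0.002,0,0],[1,-0.0004,0.002,0,0],[1,-0.0004,0.002,0,0]]

```text
t: 4.5
tool_pos: [0.6202, 0.0397, 0.0778]
orientation: [1.966, 2.448, -0.002]
force: [6.5, -7.8, -6.1]
opening: 0.016
```

Run:
```python
from h import *
s=st(); print(w2g(s["tool_pos"]), "Fgy",s["force"][:2]@GY)
c=cam("top"); save(c,"top1.png"); W=cloud(c)
X,Y,Z=W[...,0],W[...,1],W[...,2]
reg=(X>0.60)&(X<0.72)&(Y>-0.15)&(Y<0.12)&(Z>.03)
for z in W[reg&(Z<.063)][::3]: print((w2g(z)*1000).round(),int(z[2]*1000),end="; ")
cv2.imwrite("pics/t1.png",cv2.resize(c["color"][110:260,180:440,::-1],None,fx=3,fy=3,interpolation=cv2.INTER_CUBIC))
```

```text
t 4.50 pos [0.6202 0.0397 0.0778] yaw_y 0.2173 tilt [ 0.001 -0.002 -1.   ] F [ 6.5 -7.8 -6.1] open 0.0160 q [-0.02  0.31  1.58 -0.    1.26 -0.23]
[-0.00019126  0.1056033 ] Fgy -9.060415669980694
[ 34. -90.] 58; [ 30. -89.] 61; [ 30. -87.] 48; [ 29. -87.] 39; [ 27. -87.] 34; [ 26. -56.] 53; [ 24. -66.] 54; [ 17. -92.] 56; [ 20. -61.] 62; [ 14. -88.] 59; [ 19. -58.] 57; [ 16. -67.] 58; [ 14. -63.] 58; [ 13. -56.] 57; [ 11. -65.] 56; [  6. -86.] 58; [  8. -61.] 60; [  5. -57.] 59; [  3. -66.] 61; [  5. -55.] 46; [  1. -62.] 62; [ -4. -81.] 61; [ -1. -56.] 59; [ -5. -77.] 59; [ -6. -87.] 52; [ -4. -59.] 54; [ -5. -72.] 45; [ -7. -82.] 42; [ -7. -58.] 56; [ -7. -72.] 41; [ -9. -82.] 35; [-10. -57.] 57; [-13. -66.] 61; [-10. -55.] 42; [-15. -62.] 62; [-16. -56.] 58; [-18. -65.] 57; [-20. -58.] 57; [-22. -67.] 58; [-24. -60.] 56; [-23. -59.] 38;
```

View pics/t1.png

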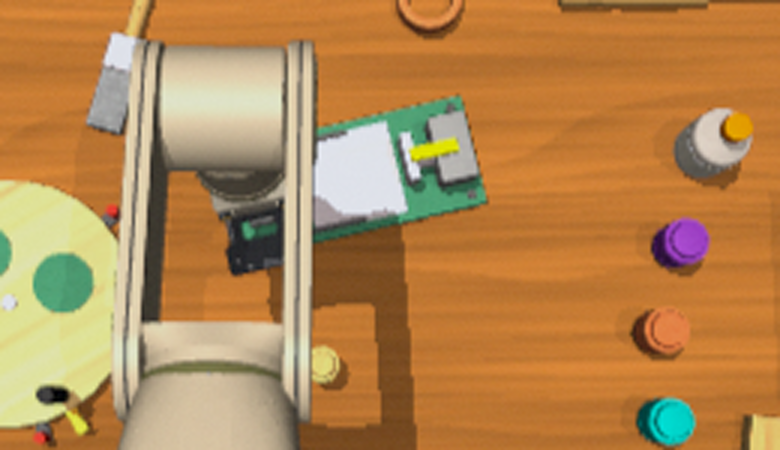

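play_rows:
  series:
    - [[-1,0.0,0.0,0,0],[-1,0.0,0.0,0,0],[-1,0.0,0.0,0,0],[-1,0.0,0.0,0.05,0],[-1,0.0,0.0,0.1,0],[-1,-0.016,-0.047,0.1,-0.15],[-1,-0.032,-0.094,0.1,-0.3],[-1,-0.048,-0.141,0.1,-0.45]]

```text
t: 5.35
tool_pos: [0.5713, -0.1002, 0.1787]
orientation: [2.467, 1.944, 0.001]
force: [1.3, -0.1, 0.4]
opening: 0.0751
```

Run:
```python
from h import *
s=st()
```

```text
t 5.35 pos [ 0.5713 -0.1002  0.1787] yaw_y -0.2363 tilt [ 0.001 -0.    -1.   ] F [ 1.3 -0.1  0.4] open 0.0751 q [-0.26  0.11  1.61  0.    1.42 -0.03]
```

play_rows:
  series:
    - [[-1,-0.097,-0.279,-0.02,-1.064],[-1,-0.097,-0.279,-0.02,-1.064],[-1,-0.097,-0.279,-0.02,-1.064],[-1,-0.097,-0.279,-0.02,-1.064],[-1,-0.097,-0.279,-0.02,-1.064],[-1,-0.097,-0.279,-0.02,-1.064],[-1,-0.097,-0.279,-0.02,-1.064],[-1,-0.097,-0.279,-0.02,-1.064]]

```text
t: 6.15
tool_pos: [0.4739, -0.3794, 0.1576]
orientation: [-3.112, -0.422, 0.0]
force: [-0.2, 0.2, 0.1]
opening: 0.0933
```

Run:
```python
from h import *
s=st()
c=cam("top"); save(c,"top2.png"); c2=cam("side"); save(c2,"side2.png"); W=cloud(c2); C=c2["color"]
cv2.imwrite("pics/t2.png",np.hstack([cv2.resize(c["color"][110:290,340:480,::-1],None,fx=2.8,fy=2.8),cv2.resize(c2["color"][220:400,240:380,::-1],None,fx=2.8,fy=2.8)]))
```

```text
t 6.15 pos [ 0.4739 -0.3794  0.1576] yaw_y -1.3014 tilt [-0.     0.001 -1.   ] F [-0.2  0.2  0.1] open 0.0933 q [-0.76  0.2   1.55  0.    1.39  0.54]
```

View pics/t2.png

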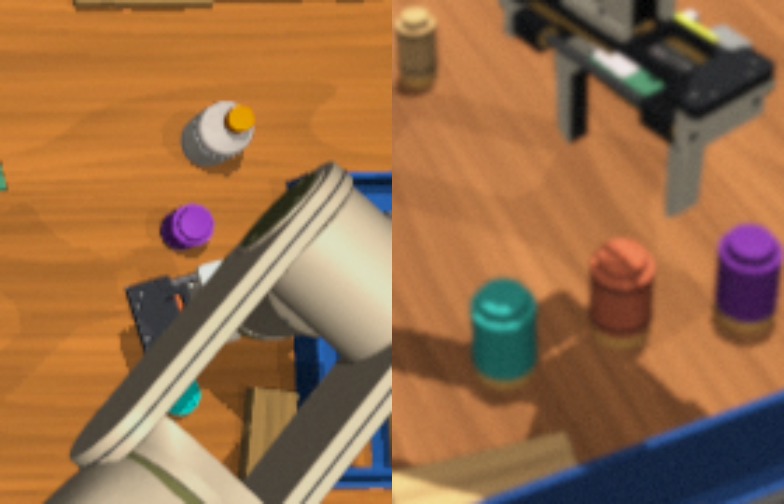

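Run:
```python
from h import *
c2=cam("side")
q=proj(c2,[[.4745,-.379,.07],[.4745,-.379,0],[.474,-.379,.144]]); print(q)
W=cloud(c2); X,Y,Z=[W[...,i] for i in range(3)]
m=(np.hypot(X-.4745,Y+.379)<.04)&(Z>.02)&(Z<.075)
p=W[m]; 
t=p[p[:,2]>.067]; print(len(t),t.mean(0),t.min(0),t.max(0))
b=p[(p[:,2]<.055)&(p[:,2]>.015)]
from scipy.optimize import least_squares
r=least_squares(lambda v:np.hypot(b[:,0]-v[0],b[:,1]-v[1])-.023,[.4745,-.379],loss="soft_l1",f_scale=.002); print(r.x,np.std(r.fun))
print(((q[:2])-[240,220])*2.8)
```

```text
[[321.62374238 309.26810561]
 [320.80630683 334.45938179]
 [322.32249801 280.56785932]]
188 [ 0.4719653  -0.38352628  0.06988108] [ 0.4549721  -0.40014851  0.06708399] [ 0.48997386 -0.36425465  0.07266803]
[ 0.47337089 -0.38088502] 0.0010058164562457
[[228.54647867 249.95069571]
 [226.25765913 320.48626901]]
```

play_rows:
  series:
    - [[-1,0.0,-0.001,-0.05,0],[-1,0.0,-0.001,-0.1,0],[-1,0.0,-0.001,-0.1176,0],[-1,0.0,-0.001,-0.1176,0],[1,0.0,-0.001,-0.1176,0],[1,0.0,-0.001,-0.1176,0],[1,0.0,-0.001,-0.1176,0],[1,0.0,-0.001,-0.1176,0]]
  force: 15

```text
t: 7.1
tool_pos: [0.4757, -0.3803, 0.042]
orientation: [3.11, 0.431, 0.003]
force: [-0.1, 0.1, -1.2]
opening: 0.0653
```

play_rows:
  series:
    - [[1,0,0,0,0],[1,0,0,0,0],[1,0,0,0,0],[1,0,0,0,0],[1,0,0,0,0]]

```text
t: 7.6
tool_pos: [0.4748, -0.3796, 0.0405]
orientation: [3.112, 0.43, 0.0]
force: [-1.0, 0.2, 2.2]
opening: 0.0458
```

Run:
```python
from h import *
s=st()
```

```text
t 7.60 pos [ 0.4748 -0.3796  0.0405] yaw_y -1.2960 tilt [ 0. -0. -1.] F [-1.   0.2  2.2] open 0.0458 q [-0.76  0.32  1.64 -0.    1.19  0.54]
```

play_rows:
  series:
    - [[1,0,0,0.04,0],[1,0,0,0.08,0],[1,0,0,0.12,0],[1,0.02,0.03,0.12,0.12],[1,0.04,0.066,0.12,0.25],[1,0.06,0.105,0.12,0.4],[1,0.08,0.145,0.12,0.55],[1,0.1,0.185,0.12,0.7]]

```text
t: 8.4
tool_pos: [0.5749, -0.1928, 0.1595]
orientation: [-2.771, -1.479, 0.001]
force: [-0.2, -0.4, -1.7]
opening: 0.0455
```

play_rows:
  series:
    - [[1,0.018,0.03,0,0.14],[1,0.036,0.06,0,0.28],[1,0.054,0.09,0,0.42],[1,0.0715,0.1165,0,0.56],[1,0.0715,0.1165,0,0.7],[1,0.0715,0.1165,0,0.813],[1,0.0715,0.1165,0,0.813],[1,0.0715,0.1165,0,0.813]]

```text
t: 9.2
tool_pos: [0.6459, -0.078, 0.1596]
orientation: [-1.972, -2.445, 0.001]
force: [-0.1, 0.1, -2.0]
opening: 0.0456
```

Run:
```python
from h import *
s=st(); print(w2g(s["tool_pos"]))
c=cam("side"); save(c,"s3.png")
```

```text
t 9.20 pos [ 0.6459 -0.078   0.1596] yaw_y 0.2134 tilt [-0.001  0.    -1.   ] F [-0.1  0.1 -2. ] open 0.0456 q [-0.2   0.31  1.42  0.    1.42 -0.41]
[-0.00042255 -0.01486144]
```

View pics/s3.png

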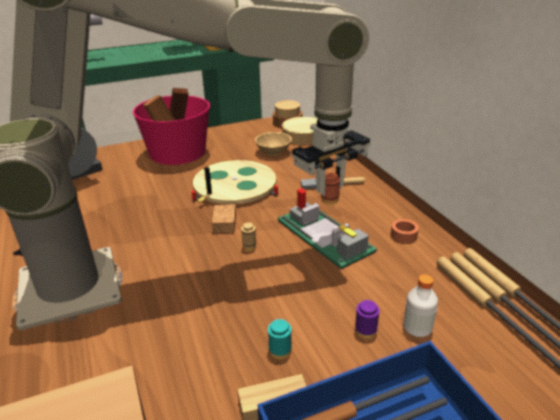

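play_rows:
  series:
    - [[1,0,0,-0.04,0.003],[1,0,0,-0.075,0.003],[1,0,0,-0.095,0.003],[1,0,0,-0.102,0.003],[1,0,0,-0.1055,0.003],[1,0,0,-0.1065,0.003],[1,0,0,-0.1065,0.003]]

```text
t: 9.95
tool_pos: [0.6474, -0.0783, 0.0554]
orientation: [1.963, 2.45, 0.002]
force: [0.3, -1.1, -1.3]
opening: 0.0456
```

Run:
```python
from h import *
s=st(); print(w2g(s["tool_pos"]))
```

```text
t 9.95 pos [ 0.6474 -0.0783  0.0554] yaw_y 0.2195 tilt [ 0.003 -0.    -1.   ] F [ 0.3 -1.1 -1.3] open 0.0456 q [-0.2   0.41  1.5   0.    1.24 -0.42]
[ 0.00102529 -0.01546175]
```

play_rows:
  series:
    - [[1,0,0,-0.001,0],[1,0,0,-0.001,0],[1,0,0,-0.001,0],[1,0,0,-0.001,0]]

```text
t: 10.35
tool_pos: [0.6464, -0.078, 0.053]
orientation: [1.964, 2.452, 0.0]
force: [-0.1, -0.7, -1.7]
opening: 0.0456
```

Run:
```python
from h import *
s=st(); print(w2g(s["tool_pos"]))
```

```text
t 10.35 pos [ 0.6464 -0.078   0.053 ] yaw_y 0.2200 tilt [ 0. -0. -1.] F [-0.1 -0.7 -1.7] open 0.0456 q [-0.2   0.41  1.5   0.    1.24 -0.42]
[ 8.43726937e-05 -1.49564523e-02]
```

play_rows:
  series:
    - [[1,0,0,-0.0008,0],[1,0,0,-0.0008,0],[1,0,0,-0.0008,0]]

```text
t: 10.65
tool_pos: [0.6465, -0.078, 0.0525]
orientation: [1.964, 2.452, 0.0]
force: [-2.7, 0.5, 4.0]
opening: 0.0458
```

play_rows:
  series:
    - [[-1,0,0,0,0],[-1,0,0,0,0],[-1,0,0,0,0],[-1,0,0,0,0],[-1,0,0,0,0],[-1,0,0,0.04,0],[-1,0,0,0.09,0],[-1,0,0,0.13,0]]

```text
t: 11.45
tool_pos: [0.6464, -0.0781, 0.1843]
orientation: [1.964, 2.451, 0.001]
force: [0.6, -0.2, 0.7]
opening: 0.0931
```

Run:
```python
from h import *
s=st(); print(w2g(s["tool_pos"]), g2w(0,.1056)-s["tool_pos"][:2])
c=cam("side"); cv2.imwrite("pics/s4.png",cv2.resize(c["color"][150:290,210:420,::-1],None,fx=3.5,fy=3.5))
W=cloud(c); X,Y,Z=[W[...,i] for i in range(3)]
p=g2w(0,-.015); m=(np.hypot(X-p[0],Y-p[1])<.04)&(Z>.025)&(Z<.066); b=W[m]
from scipy.optimize import least_squares
r=least_squares(lambda v:np.hypot(b[:,0]-v[0],b[:,1]-v[1])-.023,p,loss="soft_l1",f_scale=.002); print(r.x,np.std(r.fun),w2g(r.x))
```

```text
t 11.45 pos [ 0.6464 -0.0781  0.1843] yaw_y 0.2200 tilt [ 0.001 -0.    -1.   ] F [ 0.6 -0.2  0.7] open 0.0931 q [-0.2   0.29  1.39  0.    1.46 -0.42]
[ 0.00012088 -0.01502858] [-0.02601882  0.11778918]
[ 0.64578533 -0.07981128] 0.0016670079062020811 [-0.00090105 -0.0166051 ]
```

View pics/s4.png

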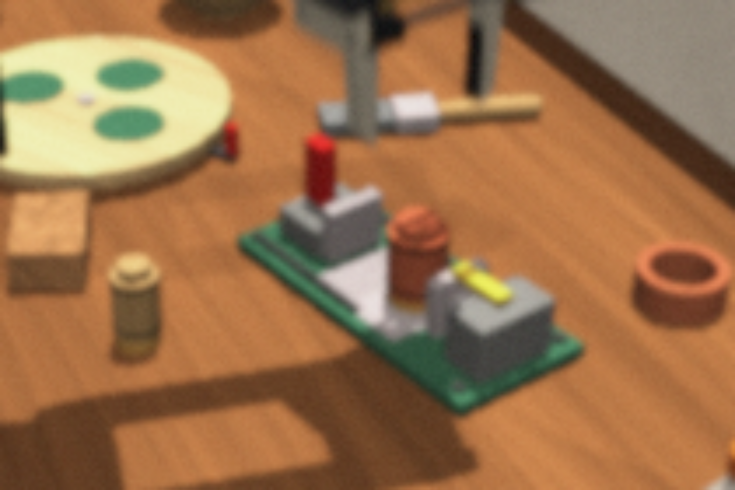

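play_rows:
  series:
    - [[-1,-0.0084,0.0381,0,-0.003],[-1,-0.0168,0.0762,0,-0.003],[-1,-0.0252,0.1143,0,-0.003],[-1,-0.0252,0.1143,-0.03,-0.003],[-1,-0.0252,0.1143,-0.07,-0.003],[-1,-0.0252,0.1143,-0.1065,-0.003],[1,-0.0252,0.1143,-0.1065,-0.003],[1,-0.0252,0.1143,-0.1065,-0.003]]
  force: 20

```text
t: 12.3
tool_pos: [0.6205, 0.0363, 0.0753]
orientation: [-1.967, -2.448, 0.002]
force: [1.0, 0.1, 1.5]
opening: 0.0815
```

play_rows:
  series:
    - [[1,0,0,0,0],[1,0,0,0,0],[1,0,0,0,0],[1,0,0,0,0],[1,0,0,0,0],[1,0,0,0,0],[1,0,0,0,0],[1,0,0,0,0]]

```text
t: 13.1
tool_pos: [0.621, 0.0363, 0.0754]
orientation: [-1.968, -2.449, 0.0]
force: [-0.5, 0.4, 0.3]
opening: 0.0176
```

play_rows:
  series:
    - [[1,0,0,0,0],[1,0,0,0,0],[1,0,0,0,0],[1,0,0,0,0]]

```text
t: 13.5
tool_pos: [0.621, 0.0363, 0.0753]
orientation: [-1.968, -2.449, 0.0]
force: [1.1, 0.1, -1.1]
opening: 0.0159
```

Run:
```python
from h import *
s=st(); print(w2g(s["tool_pos"]),"Fgy",s["force"][:2]@GY)
```

```text
t 13.50 pos [0.621  0.0363 0.0753] yaw_y 0.2170 tilt [-0.  0. -1.] F [ 1.1  0.1 -1.1] open 0.0159 q [-0.02  0.31  1.58  0.    1.25 -0.24]
[-0.000172    0.10214243] Fgy -0.09892347258404789
```

play_rows:
  series:
    - [[1,0.0032,-0.0146,0,0],[1,0.0064,-0.0293,0,0],[1,0.0086,-0.039,0,0],[1,0.0095,-0.043,0,0],[1,0.0101,-0.046,0,0],[1,0.0107,-0.049,0,0],[1,0.0114,-0.052,0,0],[1,0.0121,-0.055,0,0]]

```text
t: 14.3
tool_pos: [0.6332, -0.0185, 0.0754]
orientation: [-1.967, -2.449, -0.0]
force: [2.5, 4.0, -2.4]
opening: 0.0156
```

```bash
cat > pk.py <<'E'
from h import *
s=st(); print(w2g(s["tool_pos"]),"jaw est %.4f"%(.055+w2g(s["tool_pos"])[1]-.1021),"Fgy %.1f"%(s["force"][:2]@GY))
c=cam("side"); cv2.imwrite("pics/s_%04d.png"%int(s["t"]*10),cv2.resize(c["color"][150:290,210:420,::-1],None,fx=3.5,fy=3.5))
W=cloud(c); C=c["color"].astype(int); X,Y,Z=[W[...,i] for i in range(3)]
fl=(C[...,0]>150)&(C[...,1]>150)&(C[...,2]<90)&(abs(X-.66)<.06)&(abs(Y+.147)<.06)
v,u=np.nonzero(fl); p=W[fl]; print("flag n",len(p),"px",u.mean().round(2),v.mean().round(2),"gauge",w2g(np.nanmedian(p,0)).round(4))
E
python3 pk.py; ls pics
```

```text
t 14.30 pos [ 0.6332 -0.0185  0.0754] yaw_y 0.2174 tilt [-0.  0. -1.] F [ 2.5  4.  -2.4] open 0.0156 q [-0.11  0.34  1.54  0.    1.26 -0.33]
[-3.74706021e-05  4.60180667e-02] jaw est -0.0011 Fgy 3.4
flag n 39 px 345.82 230.59 gauge [-0.0056 -0.085 ]
g0.png
s3.png
s4.png
s_0143.png
side0.png
side2.png
t1.png
t2.png
top0.png
top1.png
top2.png
```

play_rows:
  series:
    - [[1,0.0006,-0.003,0,0],[1,0.0013,-0.006,0,0],[1,0.0017,-0.008,0,0],[1,0.0021,-0.0095,0,0],[1,0.0024,-0.011,0,0],[1,0.0026,-0.012,0,0],[1,0.0029,-0.013,0,0],[1,0.0031,-0.014,0,0]]

```text
t: 15.15
tool_pos: [0.6361, -0.0314, 0.0754]
orientation: [-1.966, -2.448, -0.002]
force: [0.2, 9.5, -1.2]
opening: 0.0159
```

```bash
python3 pk.py; ls -t pics|head -1
```

```text
t 15.15 pos [ 0.6361 -0.0314  0.0754] yaw_y 0.2176 tilt [-0.     0.002 -1.   ] F [ 0.2  9.5 -1.2] open 0.0159 q [-0.13  0.35  1.53  0.    1.26 -0.35]
[2.59242813e-05 3.27082080e-02] jaw est -0.0144 Fgy 9.3
flag n 37 px 347.76 231.92 gauge [-0.0056 -0.0955]
s_0151.png
```

play_rows:
  series:
    - [[1,0.0002,-0.001,0,0],[1,0.0002,-0.001,0,0],[1,0.0002,-0.001,0,0],[1,0.0002,-0.001,0,0],[1,0.0002,-0.001,0,0],[1,0.0002,-0.001,0,0],[1,0.0002,-0.001,0,0]]

```text
t: 15.9
tool_pos: [0.6363, -0.0324, 0.0754]
orientation: [-1.966, -2.448, -0.002]
force: [1.9, 8.9, -1.5]
opening: 0.016
```

```bash
python3 pk.py; ls -t pics|head -1
```

```text
t 15.90 pos [ 0.6363 -0.0324  0.0754] yaw_y 0.2176 tilt [-0.     0.002 -1.   ] F [ 1.9  8.9 -1.5] open 0.0160 q [-0.13  0.35  1.53  0.    1.26 -0.35]
[2.45607420e-05 3.17340931e-02] jaw est -0.0154 Fgy 8.3
flag n 35 px 348.03 232.11 gauge [-0.0055 -0.0961]
s_0159.png
```

View pics/s_0151.png

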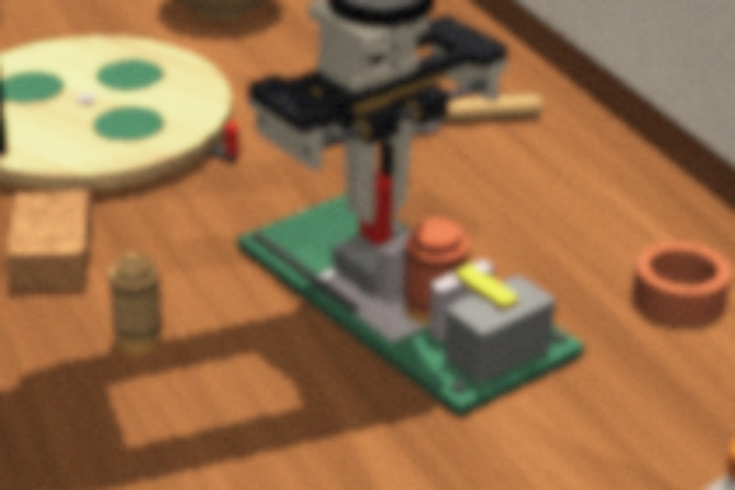

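play_rows:
  series:
    - [[1,-0.0013,0.006,0,0],[1,-0.0035,0.016,0,0],[1,-0.0066,0.03,0,0],[1,-0.0099,0.045,0,0],[1,-0.0128,0.058,0,0],[1,-0.0149,0.068,0,0],[1,-0.0154,0.0702,0,0],[1,-0.0154,0.0705,0,0]]

```text
t: 16.75
tool_pos: [0.621, 0.0363, 0.0753]
orientation: [1.967, 2.449, -0.002]
force: [3.2, -3.3, -6.0]
opening: 0.0162
```

play_rows:
  series:
    - [[1,0,0,0,0],[-1,0,0,0,0],[-1,0,0,0,0],[-1,0,0,0,0],[-1,0,0,0.04,0],[-1,0,0,0.08,0],[-1,0,0,0.11,0],[-1,0,0,0.11,0]]

```text
t: 17.55
tool_pos: [0.6243, 0.0368, 0.1923]
orientation: [1.963, 2.443, 0.009]
force: [0.7, -0.2, 0.2]
opening: 0.0673
```

```bash
cat > foot.py <<'E'
import sys
from h import *
from scipy.optimize import least_squares
x,y,r0,zb=map(float,sys.argv[1:5])
s=st()
for n in ("side","top"):
    c=cam(n); W=cloud(c); X,Y,Z=[W[...,i] for i in range(3)]
    D=np.hypot(X-x,Y-y)
    if n=="side":
        cv2.imwrite("pics/f_%04d.png"%int(s["t"]*10),cv2.resize(c["color"][130:290,180:420,::-1],None,fx=3.2,fy=3.2))
        m=(D<r0+.02)&(Z>zb+.014)&(Z<zb+.056); b=W[m]
        if len(b)<10: print("few side",len(b)); continue
        r=least_squares(lambda v:np.hypot(b[:,0]-v[0],b[:,1]-v[1])-r0,[x,y],loss="soft_l1",f_scale=.002)
        print(n,len(b),"fit",r.x.round(4),"rms %.4f"%np.std(r.fun))
    m=(D<r0+.015)&(Z>zb+.063)&(Z<zb+.078); t=W[m]
    if len(t)>5: print(n,"top",len(t),((t.max(0)+t.min(0))/2).round(4),t.mean(0).round(4))
E
python3 foot.py 0.650 -0.095 0.023 0.012; python3 -c "
from h import *
print(w2g(sensors.read_state()['tool_pos']))"
```

```text
t 17.55 pos [0.6243 0.0368 0.1923] yaw_y 0.2171 tilt [ 0.01 -0.   -1.  ] F [ 0.7 -0.2  0.2] open 0.0673 q [-0.02  0.21  1.47  0.    1.45 -0.24]
side 308 fit [ 0.6504 -0.1088] rms 0.0061
side top 112 [ 0.6486 -0.0958  0.0806] [ 0.6466 -0.098   0.0809]
top top 110 [ 0.6516 -0.0926  0.0815] [ 0.6506 -0.093   0.0805]
[0.00059358 0.1024999 ]
```

play_rows:
  series:
    - [[-1,0.0097,-0.0437,0,0],[-1,0.0193,-0.0873,0,0],[-1,0.029,-0.131,0,0],[-1,0.029,-0.131,-0.03,0],[-1,0.029,-0.131,-0.075,0],[-1,0.029,-0.131,-0.115,0],[-1,0.029,-0.131,-0.131,0],[-1,0.029,-0.131,-0.131,0]]
  force: 15

```text
t: 18.45
tool_pos: [0.6465, -0.0933, 0.0496]
orientation: [-1.963, -2.443, 0.006]
force: [-0.2, 0.2, 0.4]
opening: 0.0926
```

play_rows:
  series:
    - [[1,0,0,0,0],[1,0,0,0,0],[1,0,0,0,0],[1,0,0,0,0],[1,0,0,0,0],[1,0,0,0,0],[1,0,0,0,0],[1,0,0,0,0]]

```text
t: 19.25
tool_pos: [0.6501, -0.0942, 0.0547]
orientation: [1.968, 2.449, 0.0]
force: [-0.7, -0.1, 2.4]
opening: 0.0459
```

Run:
```python
from h import *
s=st(); print(w2g(s["tool_pos"]))
```

```text
t 19.25 pos [ 0.6501 -0.0942  0.0547] yaw_y 0.2170 tilt [ 0. -0. -1.] F [-0.7 -0.1  2.4] open 0.0459 q [-0.22  0.42  1.48 -0.    1.24 -0.44]
[ 0.0002582  -0.03163253]
```

play_rows:
  series:
    - [[1,0,0,0.03,0],[1,0,0,0.07,0],[1,0,0,0.115,0],[1,-0.006,0.03,0.12,0],[1,-0.0155,0.075,0.12,0],[1,-0.025,0.12,0.12,0],[1,-0.034,0.165,0.12,0],[1,-0.0433,0.21,0.12,0]]

```text
t: 20.05
tool_pos: [0.6058, 0.1173, 0.1739]
orientation: [-1.968, -2.448, 0.001]
force: [1.2, -0.6, -1.6]
opening: 0.0455
```

play_rows:
  series:
    - [[1,-0.009,0.045,0,0],[1,-0.0185,0.09,0,0],[1,-0.028,0.135,0,0],[1,-0.037,0.18,0,0],[1,-0.0437,0.212,0,0],[1,-0.0437,0.212,-0.03,0],[1,-0.0437,0.212,-0.06,0],[1,-0.0437,0.212,-0.085,0]]

```text
t: 20.85
tool_pos: [0.5619, 0.3279, 0.0871]
orientation: [-1.966, -2.449, 0.003]
force: [-0.4, 0.2, -1.7]
opening: 0.0455
```

play_rows:
  series:
    - [[1,0,0,-0.01,0],[1,0,0,-0.018,0],[1,0,0,-0.02,0],[1,0,0,-0.0205,0],[1,0,0,-0.0205,0],[1,0,0,-0.0205,0]]

```text
t: 21.45
tool_pos: [0.5639, 0.3281, 0.0703]
orientation: [1.967, 2.448, 0.003]
force: [-0.3, 0.6, -2.0]
opening: 0.0458
```

Run:
```python
from h import *
s=st()
```

```text
t 21.45 pos [0.5639 0.3281 0.0703] yaw_y 0.2169 tilt [ 0.002  0.001 -1.   ] F [-0.3  0.6 -2. ] open 0.0458 q [ 0.45  0.39  1.49 -0.    1.26  0.23]
```

play_rows:
  series:
    - [[1,0,0,-0.0005,0],[1,0,0,-0.001,0],[1,0,0,-0.001,0],[1,0,0,-0.001,0]]

```text
t: 21.85
tool_pos: [0.5634, 0.328, 0.0686]
orientation: [1.968, 2.449, 0.001]
force: [-1.3, 0.2, 3.5]
opening: 0.0454
```

play_rows:
  series:
    - [[-1,0,0,0,0],[-1,0,0,0,0],[-1,0,0,0,0],[-1,0,0,0,0],[-1,0,0,0,0],[-1,0,0,0.03,0],[-1,0,0,0.07,0],[-1,0,0,0.11,0]]

```text
t: 22.65
tool_pos: [0.5624, 0.3275, 0.1783]
orientation: [-1.967, -2.448, 0.003]
force: [0.8, 1.2, 1.2]
opening: 0.0928
```

play_rows:
  series:
    - [[-1,-0.02,-0.045,0.0,0],[-1,-0.03,-0.09,0.0,0],[-1,-0.04,-0.135,0.0,0],[-1,-0.04,-0.135,0.0,0]]

```text
t: 23.05
tool_pos: [0.5219, 0.1883, 0.1776]
orientation: [1.972, 2.445, -0.004]
force: [0.9, 1.1, -0.3]
opening: 0.0931
```

```bash
python3 foot.py 0.563 0.328 0.023 0.026
python3 - <<'E'
from h import *
c=cam("top"); save(c,"top5.png")
c=cam("side"); save(c,"side5.png")
E
python3 foot.py 0.4437 -0.0295 0.018 0
```

```text
t 23.05 pos [0.5219 0.1883 0.1776] yaw_y 0.2135 tilt [-0.001 -0.002 -1.   ] F [ 0.9  1.1 -0.3] open 0.0931 q [ 0.25  0.04  1.68 -0.    1.42  0.04]
side 174 fit [0.5624 0.3292] rms 0.0024
side top 58 [0.5616 0.3264 0.0945] [0.5603 0.3232 0.0952]
t 23.25 pos [0.5234 0.1935 0.1783] yaw_y 0.2171 tilt [ 0.001  0.001 -1.   ] F [ 0.5 -0.9 -0.2] open 0.0931 q [0.26 0.05 1.68 0.   1.42 0.04]
side 182 fit [ 0.4414 -0.0295] rms 0.0017
side top 65 [ 0.4372 -0.0307  0.0678] [ 0.4399 -0.0339  0.0686]
top top 56 [ 0.4439 -0.0293  0.0686] [ 0.4436 -0.0291  0.0686]
```

View pics/side5.png

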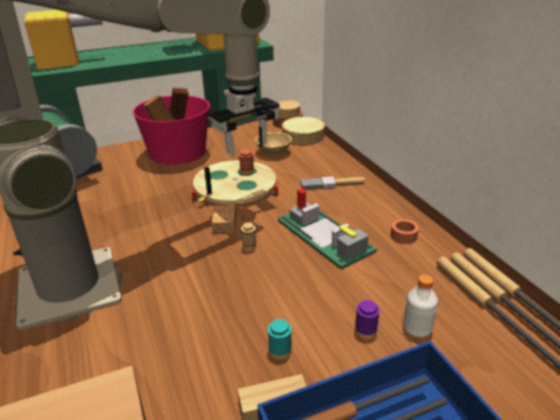

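View pics/top5.png

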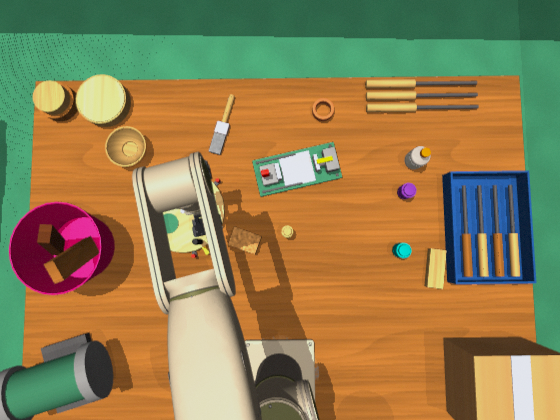

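play_rows:
  series:
    - [[-1,-0.0155,-0.0445,0.0,0],[-1,-0.031,-0.089,0.0,0],[-1,-0.0465,-0.1335,0.0,0],[-1,-0.062,-0.178,0.0,0],[-1,-0.0805,-0.2225,0.0,0],[-1,-0.0805,-0.2225,-0.03,0],[-1,-0.0805,-0.2225,-0.06,0],[-1,-0.0805,-0.2225,-0.06,0]]

```text
t: 24.15
tool_pos: [0.4399, -0.029, 0.1142]
orientation: [-1.964, -2.444, 0.005]
force: [-0.4, -0.6, 0.5]
opening: 0.093
```

```bash
python3 foot.py 0.443 -0.0295 0.018 0
```

```text
t 24.15 pos [ 0.4399 -0.029   0.1142] yaw_y 0.2171 tilt [-0.007  0.001 -1.   ] F [-0.4 -0.6  0.5] open 0.0930 q [-0.18 -0.22  2.04  0.    1.32 -0.4 ]
side 191 fit [ 0.4412 -0.0294] rms 0.0017
side top 60 [ 0.4403 -0.0328  0.0681] [ 0.4403 -0.0336  0.0692]
```

Foot still in place. Descend and grip.

play_rows:
  series:
    - [[-1,0,0,-0.04,0],[-1,0,0,-0.07,0],[-1,0,0,-0.077,0],[-1,0,0,-0.077,0],[-1,0,0,-0.077,0],[1,0,0,-0.077,0],[1,0,0,-0.077,0],[1,0,0,-0.077,0]]
  force: 15

```text
t: 25.05
tool_pos: [0.4433, -0.0298, 0.0419]
orientation: [1.967, 2.448, 0.001]
force: [-0.1, 0.7, 1.0]
opening: 0.0734
```

play_rows:
  series:
    - [[1,0,0,0,0],[1,0,0,0,0],[1,0,0,0,0],[1,0,0,0,0],[1,0,0,0,0],[1,0,0,0,0],[1,0,0,0,0],[1,0,0,0,0]]

```text
t: 25.85
tool_pos: [0.4425, -0.0297, 0.0409]
orientation: [-1.968, -2.449, 0.0]
force: [-0.6, -1.1, -0.2]
opening: 0.0358
```

Run:
```python
from h import *
s=st(); print(g2w(0,-.015)-s["tool_pos"][:2])
```

```text
t 25.85 pos [ 0.4425 -0.0297  0.0409] yaw_y 0.2170 tilt [-0.  0. -1.] F [-0.6 -1.1 -0.2] open 0.0358 q [-0.18 -0.11  2.1  -0.    1.15 -0.4 ]
[ 0.20381962 -0.04833475]
```

play_rows:
  series:
    - [[1,0,0,0.03,0],[1,0,0,0.07,0],[1,0,0,0.115,0],[1,0.04,-0.0095,0.115,0],[1,0.085,-0.02,0.115,0],[1,0.13,-0.031,0.115,0],[1,0.175,-0.0415,0.115,0],[1,0.204,-0.0483,0.115,0]]

```text
t: 26.65
tool_pos: [0.6487, -0.0787, 0.1552]
orientation: [1.968, 2.449, -0.0]
force: [-1.2, -0.2, -1.0]
opening: 0.0362
```

play_rows:
  series:
    - [[1,0,0,0,0],[1,0,0,-0.03,0],[1,0,0,-0.065,0],[1,0,0,-0.088,0],[1,0,0,-0.098,0],[1,0,0,-0.1015,0],[1,0,0,-0.1015,0],[1,0,0,-0.1015,0]]

```text
t: 27.45
tool_pos: [0.6478, -0.0782, 0.0564]
orientation: [1.966, 2.447, 0.002]
force: [-0.1, 0.2, -0.4]
opening: 0.0356
```

Run:
```python
from h import *
s=st(); print(w2g(s["tool_pos"]))
```

```text
t 27.45 pos [ 0.6478 -0.0782  0.0564] yaw_y 0.2171 tilt [ 0.003 -0.001 -1.   ] F [-0.1  0.2 -0.4] open 0.0356 q [-0.2   0.41  1.49  0.    1.24 -0.42]
[ 0.00137109 -0.01544735]
```

play_rows:
  series:
    - [[1,0,0,-0.001,0],[1,0,0,-0.0015,0],[1,0,0,-0.002,0],[1,0,0,-0.002,0],[1,0,0,-0.002,0]]

```text
t: 27.95
tool_pos: [0.6469, -0.0781, 0.0529]
orientation: [1.967, 2.448, 0.0]
force: [-0.6, -0.6, 1.3]
opening: 0.0362
```

Run:
```python
from h import *
s=st(); print(w2g(s["tool_pos"]))
```

```text
t 27.95 pos [ 0.6469 -0.0781  0.0529] yaw_y 0.2170 tilt [ 0.001 -0.    -1.   ] F [-0.6 -0.6  1.3] open 0.0362 q [-0.2   0.41  1.5  -0.    1.23 -0.42]
[ 0.00053274 -0.01517153]
```

Touching the bed. Release and rise, then to the tab.

play_rows:
  series:
    - [[-1,0,0,0,0],[-1,0,0,0,0],[-1,0,0,0,0],[-1,0,0,0,0],[-1,0,0,0,0],[-1,0,0,0.04,0],[-1,0,0,0.09,0],[-1,0,0,0.13,0]]

```text
t: 28.75
tool_pos: [0.6467, -0.078, 0.1848]
orientation: [1.967, 2.448, 0.001]
force: [2.0, 0.2, -0.0]
opening: 0.0916
```

```bash
python3 foot.py 0.6463 -0.0781 0.018 0.012; ls -t pics | head -1
python3 - <<'E'
from h import *
s=st(); print(g2w(0,.102)-s["tool_pos"][:2])
E
```

```text
t 28.75 pos [ 0.6467 -0.078   0.1848] yaw_y 0.2170 tilt [ 0.001 -0.    -1.   ] F [ 2.   0.2 -0. ] open 0.0916 q [-0.2   0.29  1.39  0.    1.46 -0.42]
side 168 fit [ 0.6457 -0.0776] rms 0.0016
side top 62 [ 0.6453 -0.0825  0.08  ] [ 0.6437 -0.082   0.0807]
f_0287.png
t 28.85 pos [ 0.6507 -0.0788  0.1913] yaw_y 0.2171 tilt [ 0.013 -0.003 -1.   ] F [ 0.8 -0.4  1. ] open 0.0926 q [-0.2   0.29  1.39  0.    1.46 -0.42]
[-0.02950083  0.11499275]
```

View pics/f_0287.png

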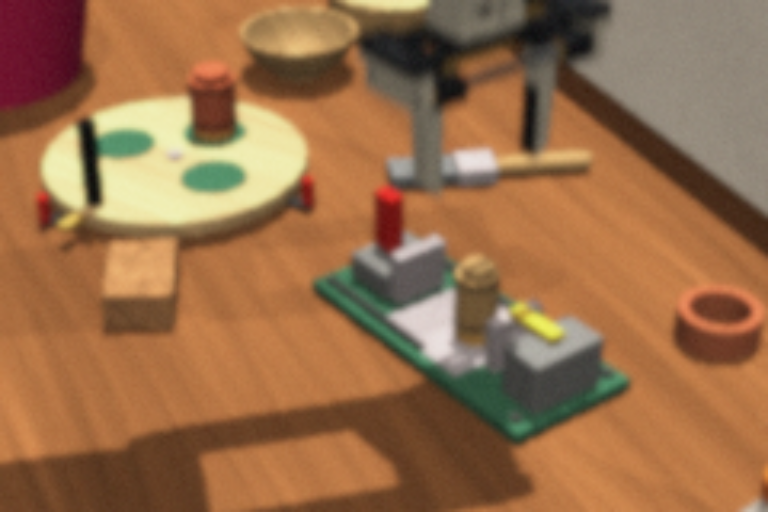

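play_rows:
  series:
    - [[-1,-0.0084,0.0381,0,0],[-1,-0.0168,0.0762,0,0],[-1,-0.0253,0.1142,0,0],[-1,-0.0253,0.1142,-0.03,0],[-1,-0.0253,0.1142,-0.07,0],[-1,-0.0253,0.1142,-0.1075,0],[1,-0.0253,0.1142,-0.1075,0],[1,-0.0253,0.1142,-0.1075,0]]
  force: 20

```text
t: 29.65
tool_pos: [0.6205, 0.0362, 0.0745]
orientation: [-1.967, -2.447, 0.002]
force: [0.7, 0.1, 1.0]
opening: 0.0814
```

play_rows:
  series:
    - [[1,0,0,0,0],[1,0,0,0,0],[1,0,0,0,0],[1,0,0,0,0],[1,0,0,0,0],[1,0,0,0,0],[1,0,0,0,0],[1,0,0,0,0]]

```text
t: 30.45
tool_pos: [0.6212, 0.0362, 0.0749]
orientation: [-1.968, -2.449, 0.0]
force: [-0.6, 0.6, 0.5]
opening: 0.0172
```

play_rows:
  series:
    - [[1,0,0,0,0],[1,0,0,0,0],[1,0,0,0,0],[1,0,0,0,0]]

```text
t: 30.85
tool_pos: [0.6211, 0.0362, 0.0748]
orientation: [-1.968, -2.449, 0.001]
force: [-1.7, -0.5, 0.6]
opening: 0.0161
```

```bash
python3 pk.py
```

```text
t 30.85 pos [0.6211 0.0362 0.0748] yaw_y 0.2171 tilt [-0. -0. -1.] F [-1.7 -0.5  0.6] open 0.0161 q [-0.02  0.31  1.58 -0.    1.25 -0.24]
[-0.00014486  0.10200863] jaw est 0.0549 Fgy -0.2
flag n 35 px 347.11 231.37 gauge [-0.0052 -0.0919]
```

Run:
```python
from h import *
ims={"side0":cv2.imread("pics/side0.png"),"side2":cv2.imread("pics/side2.png"),"s3":cv2.imread("pics/s3.png"),"side5":cv2.imread("pics/side5.png")}
c=cam("side"); ims["now"]=c["color"][:,:,::-1]
for k,i in ims.items():
    C=i[:,:,::-1].astype(int)[215:260,320:380]
    m=(C[...,0]>130)&(C[...,1]>130)&(C[...,2]<90); v,u=np.nonzero(m); print(k,m.sum(),u.mean()+320,v.mean()+215,u.min()+320,u.max()+320)
cv2.imwrite("pics/cmp.png",np.hstack([cv2.resize(np.ascontiguousarray(ims[k][210:270,310:390]),None,fx=4.9,fy=4.9,interpolation=cv2.INTER_NEAREST) for k in ("side0","now")]))
W=cloud(c)
```

```text
side0 71 346.77464788732397 230.09859154929578 340 355
side2 175 359.93142857142857 224.29142857142858 340 379
s3 74 347.8783783783784 229.77027027027026 340 379
side5 66 346.54545454545456 230.0 339 354
now 65 345.95384615384614 228.8923076923077 322 379
```

View pics/cmp.png

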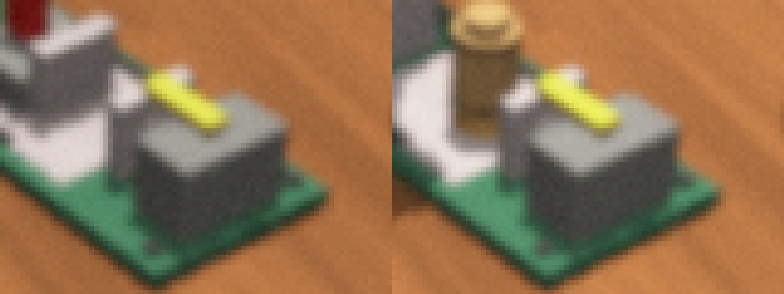

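play_rows:
  series:
    - [[1,0.0032,-0.0146,0,0],[1,0.0064,-0.0293,0,0],[1,0.0092,-0.042,0,0],[1,0.0105,-0.048,0,0],[1,0.0112,-0.051,0,0],[1,0.0118,-0.054,0,0],[1,0.0125,-0.057,0,0],[1,0.0132,-0.06,0,0]]

```text
t: 31.75
tool_pos: [0.6344, -0.0236, 0.0749]
orientation: [-1.967, -2.449, 0.0]
force: [-1.2, 2.7, 0.3]
opening: 0.0162
```

```bash
python3 pk.py
```

```text
t 31.75 pos [ 0.6344 -0.0236  0.0749] yaw_y 0.2174 tilt [-0.  0. -1.] F [-1.2  2.7  0.3] open 0.0162 q [-0.12  0.34  1.54  0.    1.26 -0.34]
[2.65023252e-05 4.07026252e-02] jaw est -0.0064 Fgy 2.9
flag n 38 px 346.11 230.74 gauge [-0.0057 -0.089 ]
```

play_rows:
  series:
    - [[1,0.0007,-0.003,0,0],[1,0.0013,-0.006,0,0],[1,0.002,-0.009,0,0],[1,0.0025,-0.0115,0,0],[1,0.003,-0.0135,0,0],[1,0.0034,-0.0155,0,0],[1,0.0037,-0.017,0,0],[1,0.0038,-0.0175,0,0]]

```text
t: 32.6
tool_pos: [0.6381, -0.0404, 0.0749]
orientation: [-1.967, -2.448, -0.001]
force: [-2.3, 7.8, 0.2]
opening: 0.0156
```

```bash
python3 pk.py; ls -t pics|head -1
```

```text
t 32.60 pos [ 0.6381 -0.0404  0.0749] yaw_y 0.2173 tilt [-0.     0.001 -1.   ] F [-2.3  7.8  0.2] open 0.0156 q [-0.14  0.36  1.52  0.    1.26 -0.36]
[5.47257529e-05 2.34898154e-02] jaw est -0.0236 Fgy 8.1
flag n 38 px 346.92 231.5 gauge [-0.0056 -0.0912]
s_0326.png
```

play_rows:
  series:
    - [[1,0.0002,-0.001,0,0],[1,0.0004,-0.0017,0,0],[1,0.0004,-0.0017,0,0],[1,0.0004,-0.0017,0,0],[1,0.0004,-0.0017,0,0],[1,0.0004,-0.0017,0,0],[1,0.0004,-0.0017,0,0]]

```text
t: 33.35
tool_pos: [0.6384, -0.0419, 0.0749]
orientation: [-1.966, -2.448, -0.001]
force: [-3.2, 8.2, -0.6]
opening: 0.0159
```

```bash
python3 pk.py; ls -t pics|head -1
```

```text
t 33.35 pos [ 0.6384 -0.0419  0.0749] yaw_y 0.2175 tilt [-0.001  0.002 -1.   ] F [-3.2  8.2 -0.6] open 0.0159 q [-0.15  0.36  1.52  0.    1.27 -0.36]
[4.80909583e-05 2.20334778e-02] jaw est -0.0251 Fgy 8.6
flag n 40 px 347.6 231.85 gauge [-0.0059 -0.094 ]
s_0333.png
```

View pics/s_0326.png

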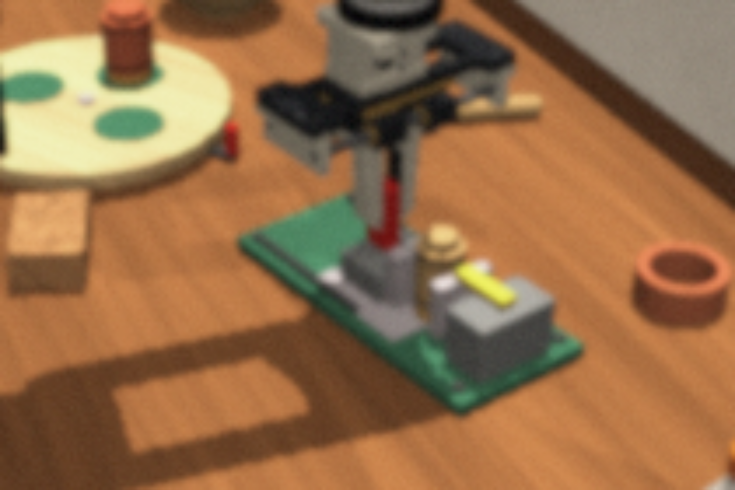

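play_rows:
  series:
    - [[1,-0.0013,0.006,0,0],[1,-0.0035,0.016,0,0],[1,-0.0068,0.031,0,0],[1,-0.0103,0.047,0,0],[1,-0.0138,0.063,0,0],[1,-0.0167,0.076,0,0],[1,-0.0174,0.0792,0,0],[1,-0.0174,0.0797,0,0]]

```text
t: 34.2
tool_pos: [0.621, 0.0366, 0.0749]
orientation: [1.966, 2.449, -0.003]
force: [0.5, -8.7, -4.4]
opening: 0.0159
```

play_rows:
  series:
    - [[1,0,0,0,0],[-1,0,0,0,0],[-1,0,0,0,0],[-1,0,0,0,0],[-1,0,0,0.04,0],[-1,0,0,0.08,0],[-1,0,0,0.11,0],[-1,0,0,0.11,0]]

```text
t: 35.0
tool_pos: [0.6246, 0.0371, 0.1918]
orientation: [1.962, 2.443, 0.01]
force: [0.2, -0.4, 0.4]
opening: 0.0672
```

```bash
python3 foot.py 0.649 -0.099 0.018 0.012; python3 -c "
from h import *
print(w2g(sensors.read_state()['tool_pos']),g2w(0,-.037))"; python3 foot.py 0.5625 0.3285 0.023 0.026;ls -t pics|head -1
```

```text
t 35.00 pos [0.6246 0.0371 0.1918] yaw_y 0.2173 tilt [ 0.01  0.   -1.  ] F [ 0.2 -0.4  0.4] open 0.0672 q [-0.02  0.21  1.47  0.    1.45 -0.24]
side 245 fit [ 0.6479 -0.1151] rms 0.0061
side top 69 [ 0.6486 -0.1019  0.0804] [ 0.6485 -0.1027  0.0803]
top top 54 [ 0.6501 -0.0986  0.0803] [ 0.6521 -0.098   0.0813]
[0.00092663 0.10259079] [ 0.65104445 -0.09953704]
t 35.10 pos [0.622  0.037  0.1862] yaw_y 0.2172 tilt [ 0.002  0.    -1.   ] F [-0.2 -0.1 -0.2] open 0.0753 q [-0.02  0.21  1.48  0.    1.45 -0.24]
side 173 fit [0.5619 0.3285] rms 0.0027
side top 61 [0.559  0.3251 0.0939] [0.5594 0.3228 0.0954]
top top 113 [0.5664 0.328  0.0961] [0.564  0.3277 0.0952]
f_0351.png
```

play_rows:
  series:
    - [[-1,0.01,-0.045,0,0],[-1,0.0196,-0.09,0,0],[-1,0.0295,-0.1357,0,0],[-1,0.0295,-0.1357,-0.03,0],[-1,0.0295,-0.1357,-0.075,0],[-1,0.0295,-0.1357,-0.115,0],[-1,0.0295,-0.1357,-0.1305,0],[-1,0.0295,-0.1357,-0.1305,0]]
  force: 15

```text
t: 36.0
tool_pos: [0.6474, -0.0981, 0.0498]
orientation: [-1.963, -2.443, 0.006]
force: [-0.3, -0.5, 0.4]
opening: 0.0929
```

play_rows:
  series:
    - [[1,0,0,0,0],[1,0,0,0,0],[1,0,0,0,0],[1,0,0,0,0],[1,0,0,0,0],[1,0,0,0,0],[1,0,0,0,0],[1,0,0,0,0]]

```text
t: 36.8
tool_pos: [0.6508, -0.099, 0.0544]
orientation: [1.968, 2.449, 0.0]
force: [0.0, -0.4, 0.4]
opening: 0.0358
```

play_rows:
  series:
    - [[1,0,0,0,0],[1,0,0,0,0],[1,0,0,0,0]]

```text
t: 37.1
tool_pos: [0.6508, -0.099, 0.0544]
orientation: [-1.968, -2.449, 0.0]
force: [-1.1, -0.2, -0.0]
opening: 0.0359
```

Run:
```python
from h import *
s=st(); print(w2g(s["tool_pos"]), np.array([.472,.344])-s["tool_pos"][:2])
```

```text
t 37.10 pos [ 0.6508 -0.099   0.0544] yaw_y 0.2170 tilt [-0.  0. -1.] F [-1.1 -0.2 -0. ] open 0.0359 q [-0.23  0.42  1.47  0.    1.24 -0.45]
[-0.00016704 -0.03641128] [-0.17875491  0.44299792]
```

play_rows:
  series:
    - [[1,0,0,0.03,0],[1,0,0,0.07,0],[1,0,0,0.115,0],[1,-0.0105,0.03,0.12,0],[1,-0.026,0.075,0.12,0],[1,-0.042,0.12,0.12,0],[1,-0.0577,0.165,0.12,0],[1,-0.0734,0.21,0.12,0]]

```text
t: 37.9
tool_pos: [0.5763, 0.1125, 0.1742]
orientation: [-1.968, -2.448, 0.0]
force: [0.3, 0.9, -1.3]
opening: 0.0358
```

play_rows:
  series:
    - [[1,-0.0157,0.045,0,0],[1,-0.0314,0.09,0,0],[1,-0.0456,0.1305,0,0],[1,-0.0456,0.1305,-0.03,0],[1,-0.0456,0.1305,-0.06,0],[1,-0.0456,0.1305,-0.085,0],[1,-0.0456,0.1305,-0.098,0],[1,-0.0456,0.1305,-0.103,0]]

```text
t: 38.7
tool_pos: [0.5306, 0.241, 0.0696]
orientation: [-1.967, -2.448, 0.004]
force: [-0.6, 0.7, -1.2]
opening: 0.0353
```

play_rows:
  series:
    - [[1,0,0,-0.001,0],[1,0,0,-0.002,0],[1,0,0,-0.0025,0],[1,0,0,-0.0025,0],[1,0,0,-0.0025,0]]

```text
t: 39.2
tool_pos: [0.5322, 0.2416, 0.0697]
orientation: [1.968, 2.448, 0.002]
force: [-0.2, -0.2, -1.4]
opening: 0.036
```

Run:
```python
from h import *
s=st()
```

```text
t 39.20 pos [0.5322 0.2416 0.0697] yaw_y 0.2169 tilt [ 0.001  0.    -1.   ] F [-0.2 -0.2 -1.4] open 0.0360 q [0.34 0.22 1.69 0.   1.23 0.12]
```

play_rows:
  series:
    - [[1,0,0,-0.0008,0],[1,0,0,-0.0008,0],[1,0,0,-0.0008,0],[1,0,0,-0.0008,0]]

```text
t: 39.6
tool_pos: [0.532, 0.2416, 0.0684]
orientation: [1.968, 2.449, 0.001]
force: [-0.1, -0.3, -0.0]
opening: 0.0356
```

play_rows:
  series:
    - [[1,0,0,-0.0003,0],[-1,0,0,-0.0003,0],[-1,0,0,-0.0003,0],[-1,0,0,-0.0003,0],[-1,0,0,-0.0003,0],[-1,0,0,0.03,0],[-1,0,0,0.07,0],[-1,0,0,0.11,0]]

```text
t: 40.4
tool_pos: [0.531, 0.2412, 0.1786]
orientation: [-1.967, -2.448, 0.003]
force: [0.3, 0.4, 1.0]
opening: 0.0869
```

play_rows:
  series:
    - [[-1,-0.03,-0.04,0.11,0],[-1,-0.06,-0.08,0.11,0],[-1,-0.09,-0.12,0.11,0],[-1,-0.09,-0.12,0.11,0],[-1,-0.09,-0.12,0.11,0]]

```text
t: 40.9
tool_pos: [0.4411, 0.119, 0.2917]
orientation: [1.968, 2.443, 0.005]
force: [0.2, 0.4, -0.0]
opening: 0.0932
```

```bash
python3 foot.py 0.5315 0.2415 0.018 0.026;python3 foot.py 0.5625 0.3285 0.023 0.026
python3 - <<'E'
from h import *
c=cam("top"); save(c,"top6.png"); W=cloud(c); X,Y,Z=[W[...,i] for i in range(3)]
m=(np.hypot(X-.4155,Y-.241)<.03)&(Z>.1); p=W[m]; print("post",len(p),p.mean(0) if len(p) else 0, cv2.minEnclosingCircle(p[:,:2].astype(np.float32)) if len(p) else 0)
c=cam("side"); save(c,"side6.png");W=cloud(c); X,Y,Z=[W[...,i] for i in range(3)]
m=(np.hypot(X-.4155,Y-.241)<.03)&(Z>.045)&(Z<.108); b=W[m]
from scipy.optimize import least_squares
r=least_squares(lambda v:np.hypot(b[:,0]-v[0],b[:,1]-v[1])-.009,[.4155,.241],loss="soft_l1",f_scale=.002); print(len(b),r.x,np.std(r.fun))
E
```

```text
t 40.90 pos [0.4411 0.119  0.2917] yaw_y 0.2146 tilt [ 0.006 -0.    -1.   ] F [ 0.2  0.4 -0. ] open 0.0932 q [ 0.15 -0.29  1.78 -0.    1.65 -0.06]
side 148 fit [0.5305 0.242 ] rms 0.0023
side top 44 [0.5305 0.2362 0.0946] [0.5296 0.2369 0.0945]
t 41.00 pos [0.442  0.1212 0.289 ] yaw_y 0.2155 tilt [ 0.003  0.001 -1.   ] F [ 0.1  0.1 -0.9] open 0.0934 q [ 0.16 -0.28  1.78  0.    1.64 -0.06]
side 100 fit [0.562  0.3276] rms 0.0024
side top 65 [0.562  0.3254 0.0945] [0.5604 0.3221 0.095 ]
top top 119 [0.5651 0.3255 0.0947] [0.5637 0.3268 0.0944]
post 0 0 0
113 [0.41295805 0.24184377] 0.0021062818477056125
```

View pics/side6.png

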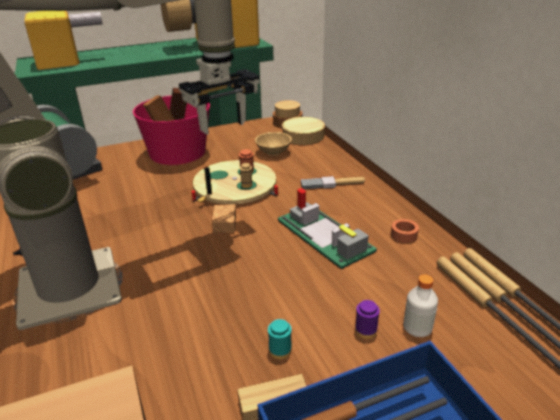

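View pics/top6.png

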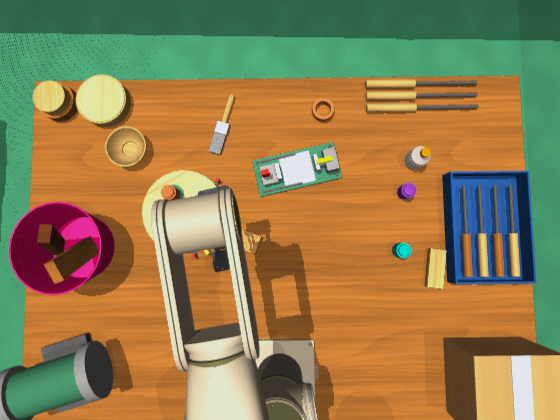

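play_rows:
  series:
    - [[-1,0.0,0.0,0.0,-0.15],[-1,-0.007,0.03,0.0,-0.3],[-1,-0.014,0.06,0.0,-0.45],[-1,-0.021,0.09,0.0,-0.6],[-1,-0.0275,0.12,0.0,-0.75],[-1,-0.0275,0.12,-0.03,-0.9],[-1,-0.0275,0.12,-0.07,-1.05],[-1,-0.0275,0.12,-0.11,-1.2]]

```text
t: 42.0
tool_pos: [0.414, 0.2427, 0.1762]
orientation: [-3.009, -0.904, 0.001]
force: [0.8, -0.5, -0.3]
opening: 0.0927
```

play_rows:
  series:
    - [[-1,0,0,0,-0.052],[-1,0,0,0,-0.052],[-1,0,0,0,-0.052]]

```text
t: 42.3
tool_pos: [0.4145, 0.2421, 0.1781]
orientation: [-3.028, -0.836, 0.001]
force: [0.0, -0.6, -0.4]
opening: 0.0929
```

Run:
```python
from h import *
from scipy.optimize import least_squares
s=st()
S=np.array([[.563,.328],[.5316,.2415],[.4723,.3445]]);P=np.array([.4145,.2417])
r=least_squares(lambda c:np.r_[np.hypot(*(S-c).T)-.06,np.hypot(*(P-c))-.112],[.51,.297]);print(r.x,r.fun)
W=np.load("top0.npy");c=np.array([.51,.297]);d=np.hypot(W[...,0]-c[0],W[...,1]-c[1]);m=(d<.142)&(W[...,2]>.02)&(W[...,2]<.032)
p=W[m][:,:2].astype(np.float32); h=cv2.convexHull(p)[:,0]; e=least_squares(lambda v:np.hypot(h[:,0]-v[0],h[:,1]-v[1])-.13,c,loss="soft_l1",f_scale=.002);print("rim",e.x,np.abs(e.fun).mean())
print("delta to post",P-s["tool_pos"][:2])
c=cam("side"); cv2.imwrite("pics/s7.png",cv2.resize(c["color"][80:240,130:330,::-1],None,fx=3.8,fy=3.8))
```

```text
t 42.30 pos [0.4145 0.2421 0.1781] yaw_y -1.0322 tilt [-0. -0. -1.] F [ 0.  -0.6 -0.4] open 0.0929 q [ 0.42 -0.17  1.88  0.    1.43  1.45]
[0.5109927  0.29820701] [-6.35195994e-05  3.35274516e-04  3.33791032e-04 -1.79237188e-04]
rim [0.5117043 0.296726 ] 0.0020366903613832786
delta to post [ 4.01237680e-05 -4.07885178e-04]
```

View pics/s7.png

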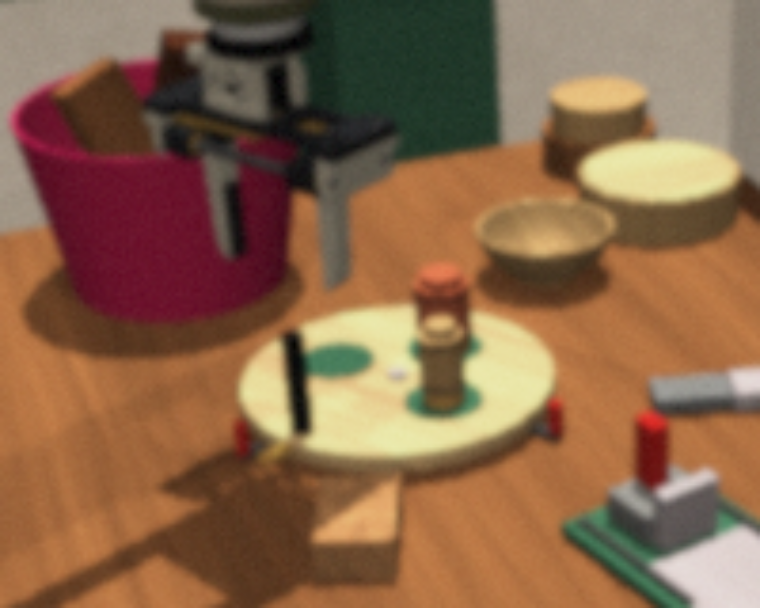

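play_rows:
  series:
    - [[-1,0,0,-0.03,0],[-1,0,0,-0.07,0],[-1,0,0,-0.0855,0],[-1,0,0,-0.0855,0],[1,0,0,-0.0855,0],[1,0,0,-0.0855,0],[1,0,0,-0.0855,0],[1,0,0,-0.0855,0]]
  force: 15

```text
t: 43.15
tool_pos: [0.4151, 0.2419, 0.0939]
orientation: [-3.029, -0.832, -0.003]
force: [0.0, 0.0, -0.1]
opening: 0.0659
```

play_rows:
  series:
    - [[1,0,0,0,0],[1,0,0,0,0],[1,0,0,0,0],[1,0,0,0,0],[1,0,0,0,0],[1,0,0,0,0],[1,0,0,0,0],[1,0,0,0,0]]

```text
t: 43.95
tool_pos: [0.4142, 0.2415, 0.0926]
orientation: [-3.03, -0.832, 0.0]
force: [-0.1, -0.4, 0.6]
opening: 0.0174
```

Run:
```python
from h import *
s=st(); c=np.array([.511,.298]); r=s["tool_pos"][:2]-c; print(np.hypot(*r),np.degrees(np.arctan2(r[1],r[0])))
prev=0
for d in list(range(0,100,6))+[90,91,92]:
    a=np.radians(d);R=np.array([[np.cos(a),-np.sin(a)],[np.sin(a),np.cos(a)]]); print(d,round(a,3),(R@r-r).round(4))
```

```text
t 43.95 pos [0.4142 0.2415 0.0926] yaw_y -1.0350 tilt [-0. -0. -1.] F [-0.1 -0.4  0.6] open 0.0174 q [ 0.42 -0.08  1.97  0.    1.26  1.46]
0.11210828923496573 -149.72716890168817
0 0.0 [0. 0.]
6 0.105 [ 0.0064 -0.0098]
12 0.209 [ 0.0139 -0.0189]
18 0.314 [ 0.0222 -0.0272]
24 0.419 [ 0.0314 -0.0345]
30 0.524 [ 0.0412 -0.0408]
36 0.628 [ 0.0517 -0.0461]
42 0.733 [ 0.0627 -0.0503]
48 0.838 [ 0.074  -0.0533]
54 0.942 [ 0.0856 -0.055 ]
60 1.047 [ 0.0974 -0.0556]
66 1.152 [ 0.1091 -0.0549]
72 1.257 [ 0.1207 -0.053 ]
78 1.361 [ 0.132  -0.0499]
84 1.466 [ 0.1429 -0.0457]
90 1.571 [ 0.1533 -0.0403]
96 1.676 [ 0.1631 -0.0339]
90 1.571 [ 0.1533 -0.0403]
91 1.588 [ 0.155  -0.0393]
92 1.606 [ 0.1567 -0.0383]
```

Run:
```python
import numpy as np
r0=np.array([.4142,.2415])-[.511,.298]
def R(d): a=np.radians(d); return np.array([[np.cos(a),-np.sin(a)],[np.sin(a),np.cos(a)]])
for call in ([0,1,3,6,9,12,15,18,21],[21,24,27,30,33,36,39,42,45],[45,48,51,54,57,60,63,66,69],[69,72,75,78,81,84,86,88,89]):
    b=R(call[0])@r0
    print(str([[1,*(R(d)@r0-b).round(4).tolist(),0,round(np.radians(d-call[0]),3)] for d in call[1:]]))
```

```text
[[1, 0.001, -0.0017, 0, np.float64(0.017)], [1, 0.0031, -0.005, 0, np.float64(0.052)], [1, 0.0064, -0.0098, 0, np.float64(0.105)], [1, 0.01, -0.0144, 0, np.float64(0.157)], [1, 0.0139, -0.0189, 0, np.float64(0.209)], [1, 0.0179, -0.0231, 0, np.float64(0.262)], [1, 0.0222, -0.0271, 0, np.float64(0.314)], [1, 0.0267, -0.0309, 0, np.float64(0.367)]]
[[1, 0.0047, -0.0036, 0, np.float64(0.052)], [1, 0.0095, -0.0069, 0, np.float64(0.105)], [1, 0.0145, -0.0099, 0, np.float64(0.157)], [1, 0.0197, -0.0127, 0, np.float64(0.209)], [1, 0.025, -0.0152, 0, np.float64(0.262)], [1, 0.0305, -0.0174, 0, np.float64(0.314)], [1, 0.036, -0.0193, 0, np.float64(0.367)], [1, 0.0416, -0.021, 0, np.float64(0.419)]]
[[1, 0.0057, -0.0013, 0, np.float64(0.052)], [1, 0.0115, -0.0024, 0, np.float64(0.105)], [1, 0.0173, -0.0031, 0, np.float64(0.157)], [1, 0.0232, -0.0036, 0, np.float64(0.209)], [1, 0.029, -0.0037, 0, np.float64(0.262)], [1, 0.0349, -0.0035, 0, np.float64(0.314)], [1, 0.0407, -0.003, 0, np.float64(0.367)], [1, 0.0466, -0.0022, 0, np.float64(0.419)]]
[[1, 0.0058, 0.0011, 0, np.float64(0.052)], [1, 0.0115, 0.0025, 0, np.float64(0.105)], [1, 0.0171, 0.0042, 0, np.float64(0.157)], [1, 0.0226, 0.0062, 0, np.float64(0.209)], [1, 0.028, 0.0084, 0, np.float64(0.262)], [1, 0.0316, 0.0101, 0, np.float64(0.297)], [1, 0.035, 0.0119, 0, np.float64(0.332)], [1, 0.0367, 0.0128, 0, np.float64(0.349)]]
```

play_rows:
  series:
    - [[1,0.001,-0.0017,0,0.017],[1,0.0031,-0.005,0,0.052],[1,0.0064,-0.0098,0,0.105],[1,0.01,-0.0144,0,0.157],[1,0.0139,-0.0189,0,0.209],[1,0.0179,-0.0231,0,0.262],[1,0.0222,-0.0271,0,0.314],[1,0.0267,-0.0309,0,0.367]]

```text
t: 44.75
tool_pos: [0.441, 0.2105, 0.0926]
orientation: [-2.825, -1.375, 0.0]
force: [-1.0, 2.1, -0.6]
opening: 0.0178
```

```bash
cat > d.py <<'E'
from h import *
s=st(); c=np.array([.511,.298]); r=s["tool_pos"][:2]-c; print("r %.4f turned %.1f"%(np.hypot(*r),np.degrees(np.arctan2(r[1],r[0]))%360-210.27))
c=cam("side"); cv2.imwrite("pics/d_%04d.png"%int(s["t"]*10),cv2.resize(c["color"][80:240,130:330,::-1],None,fx=3.8,fy=3.8))
E
python3 d.py; ls -t pics|head -1
```

```text
t 44.75 pos [0.441  0.2105 0.0926] yaw_y -0.6650 tilt [-0.  0. -1.] F [-1.   2.1 -0.6] open 0.0178 q [ 0.34 -0.06  1.94  0.    1.25  1.  ]
r 0.1121 turned 21.1
d_0447.png
```

View pics/d_0447.png

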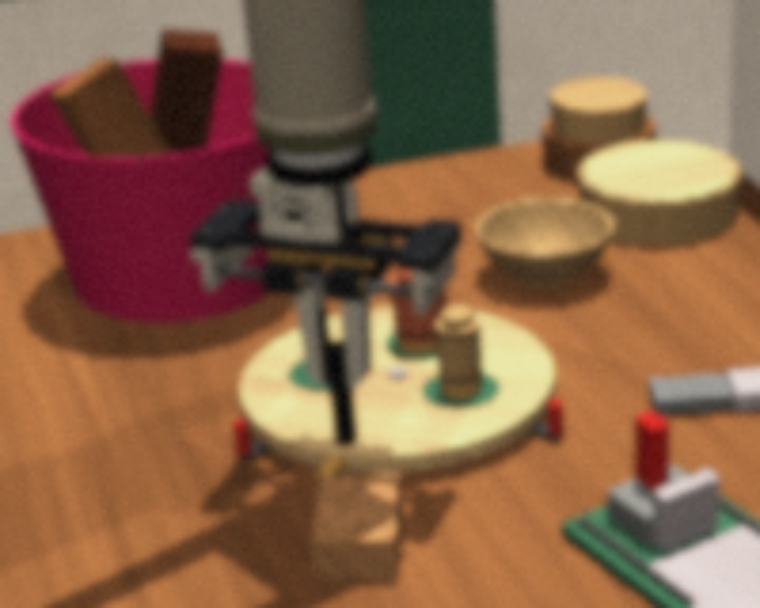

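play_rows:
  series:
    - [[1,0.0047,-0.0036,0,0.052],[1,0.0095,-0.0069,0,0.105],[1,0.0145,-0.0099,0,0.157],[1,0.0197,-0.0127,0,0.209],[1,0.025,-0.0152,0,0.262],[1,0.0305,-0.0174,0,0.314],[1,0.036,-0.0193,0,0.367],[1,0.0416,-0.021,0,0.419]]

```text
t: 45.6
tool_pos: [0.4825, 0.1897, 0.0926]
orientation: [-2.478, -1.93, 0.0]
force: [-0.0, 2.2, 0.6]
opening: 0.0176
```

play_rows:
  series:
    - [[1,0.0057,-0.0013,0,0.052],[1,0.0115,-0.0024,0,0.105],[1,0.0173,-0.0031,0,0.157],[1,0.0232,-0.0036,0,0.209],[1,0.029,-0.0037,0,0.262],[1,0.0349,-0.0035,0,0.314],[1,0.0407,-0.003,0,0.367],[1,0.0466,-0.0022,0,0.419]]

```text
t: 46.4
tool_pos: [0.5291, 0.1875, 0.0926]
orientation: [-2.022, -2.403, 0.001]
force: [-2.0, 1.5, 1.7]
opening: 0.0174
```

play_rows:
  series:
    - [[1,0.0058,0.0011,0,0.052],[1,0.0115,0.0025,0,0.105],[1,0.0171,0.0042,0,0.157],[1,0.0226,0.0062,0,0.209],[1,0.028,0.0084,0,0.262],[1,0.0316,0.0101,0,0.297],[1,0.035,0.0119,0,0.332],[1,0.0367,0.0128,0,0.349]]

```text
t: 47.2
tool_pos: [0.5631, 0.1992, 0.0924]
orientation: [-1.573, -2.714, 0.009]
force: [-22.5, -9.3, 17.4]
opening: 0.0177
```

```bash
python3 d.py; ls -t pics|head -1
```

```text
t 47.20 pos [0.5631 0.1992 0.0924] yaw_y 0.5200 tilt [-0.007 -0.003 -1.   ] F [-22.5  -9.3  17.4] open 0.0177 q [ 0.25  0.24  1.63 -0.    1.28 -0.27]
r 0.1117 turned 87.5
d_0472.png
```

play_rows:
  series:
    - [[1,-0.0009,-0.0005,0,-0.01],[1,-0.0016,-0.0008,0,-0.02],[1,-0.0016,-0.0008,0,-0.02],[1,-0.0016,-0.0008,0,-0.02]]

```text
t: 47.65
tool_pos: [0.563, 0.199, 0.0925]
orientation: [-1.604, -2.699, 0.003]
force: [-5.9, -1.4, 5.1]
opening: 0.0178
```

```bash
python3 d.py; ls -t pics|head -1
```

```text
t 47.65 pos [0.563  0.199  0.0925] yaw_y 0.4987 tilt [-0.003 -0.001 -1.   ] F [-5.9 -1.4  5.1] open 0.0178 q [ 0.25  0.23  1.64 -0.    1.28 -0.24]
r 0.1118 turned 87.5
d_0476.png
```

play_rows:
  series:
    - [[-1,0,0,0,0],[-1,0,0,0,0],[-1,0,0,0,0],[-1,0,0,0,0],[-1,0,0,0,0],[-1,0,0,0.03,0],[-1,0,0,0.07,0],[-1,0,0,0.11,0]]

```text
t: 48.5
tool_pos: [0.5637, 0.1992, 0.2032]
orientation: [-1.604, -2.7, 0.002]
force: [0.6, 0.8, 0.9]
opening: 0.0769
```

play_rows:
  series:
    - [[-1,-0.03,-0.04,0.03,0],[-1,-0.06,-0.08,0.04,0],[-1,-0.09,-0.12,0.05,0],[-1,-0.11,-0.16,0.05,0],[-1,-0.13,-0.2,0.05,0],[-1,-0.14,-0.24,0.05,0],[-1,-0.14,-0.26,0.05,0],[-1,-0.14,-0.26,0.05,0]]

```text
t: 49.3
tool_pos: [0.424, -0.0629, 0.253]
orientation: [1.609, 2.697, -0.0]
force: [0.4, -0.1, -0.3]
opening: 0.093
```

```bash
python3 d.py
python3 - <<'E'
from h import *
from scipy.optimize import least_squares
c=cam("top"); save(c,"top8.png"); W=cloud(c);C=c["color"].astype(int); X,Y,Z=[W[...,i] for i in range(3)]
ct=np.array([.511,.298]); D=np.hypot(X-ct[0],Y-ct[1])
m=(D<.14)&(D>.09)&(Z>.1); p=W[m].mean(0); print("post",m.sum(),p,np.hypot(*(p[:2]-ct)),np.degrees(np.arctan2(*(p[:2]-ct)[::-1]))%360, 'orig', np.degrees(np.arctan2(.2417-.298,.4145-.511))%360)
W0=np.load("top0.npy"); m0=(np.hypot(W0[...,0]-ct[0],W0[...,1]-ct[1])<.14)&(W0[...,2]>.1); p0=W0[m0].mean(0); print("post0 same method",p0,np.degrees(np.arctan2(*(p0[:2]-ct)[::-1]))%360)
f=(D<.105)&(Z>.088)&(Z<.104); n,l,s,_=cv2.connectedComponentsWithStats(f.astype(np.uint8))
for i in range(1,n):
    if s[i,4]>15:
        q=W[l==i]; mid=(q.max(0)+q.min(0))/2; print("foot",s[i,4],mid.round(4),q.mean(0).round(4),"r",np.hypot(*(mid[:2]-ct)).round(4),C[l==i].mean(0).round())
t=(abs(X-.62)<.04)&(abs(Y-.036)<.05)&(Z>.085); q=W[t]; print("tab",t.sum(),w2g(q.mean(0)))
g=(D<.1)&(C[...,1]-C[...,0]>30)&(Z<.035);n,l,s,_=cv2.connectedComponentsWithStats(g.astype(np.uint8))
for i in range(1,n):
    if s[i,4]>100: w=W[l==i].mean(0); print("seat",w,np.degrees(np.arctan2(*(w[:2]-ct)[::-1])))
E
ls -t pics | head -2
```

```text
t 49.30 pos [ 0.424  -0.0629  0.253 ] yaw_y 0.4952 tilt [ 0.001 -0.001 -1.   ] F [ 0.4 -0.1 -0.3] open 0.0930 q [-0.27 -0.36  1.9  -0.    1.6  -0.76]
r 0.3712 turned 46.2
post 32 [0.5636426  0.19803573 0.10835072] 0.11297831111344601 297.77192322901163 orig 210.26012866404042
post0 same method [0.4156397  0.24066994 0.10940574] 211.01404261356498
foot 61 [0.5682 0.3167 0.094 ] [0.5686 0.3159 0.0941] r 0.0602 [214. 197. 112.]
foot 118 [0.4844 0.3493 0.0949] [0.4832 0.3501 0.0947] r 0.0578 [217. 123.  66.]
tab 41 [0.00038211 0.10209751]
seat [0.56478489 0.30873491 0.02590423] 11.287330269664157
seat [0.46355115 0.26129169 0.02547163] -142.2730459944325
top8.png
d_0493.png
```

Run:
```python
import cv2,numpy as np
a=cv2.imread("pics/top0.png")[160:270,130:240]; b=cv2.imread("pics/top8.png")[160:270,130:240]
cv2.imwrite("pics/cmp8.png",np.hstack([cv2.resize(x,None,fx=3.6,fy=3.6,interpolation=cv2.INTER_CUBIC) for x in (a,b)]))
```

```text
(no output)
```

View pics/cmp8.png

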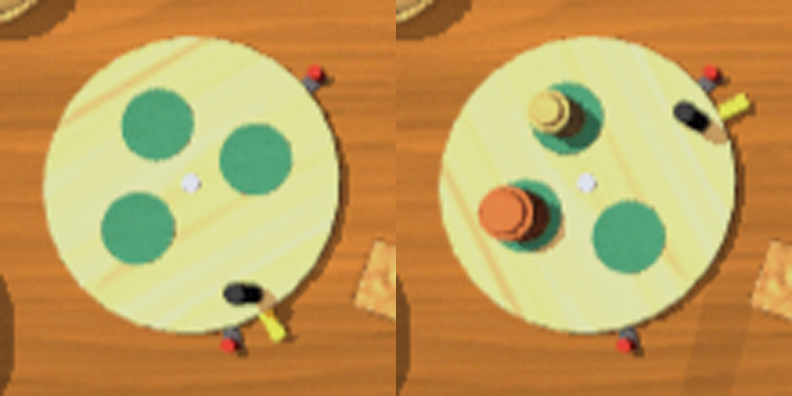

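View pics/d_0493.png

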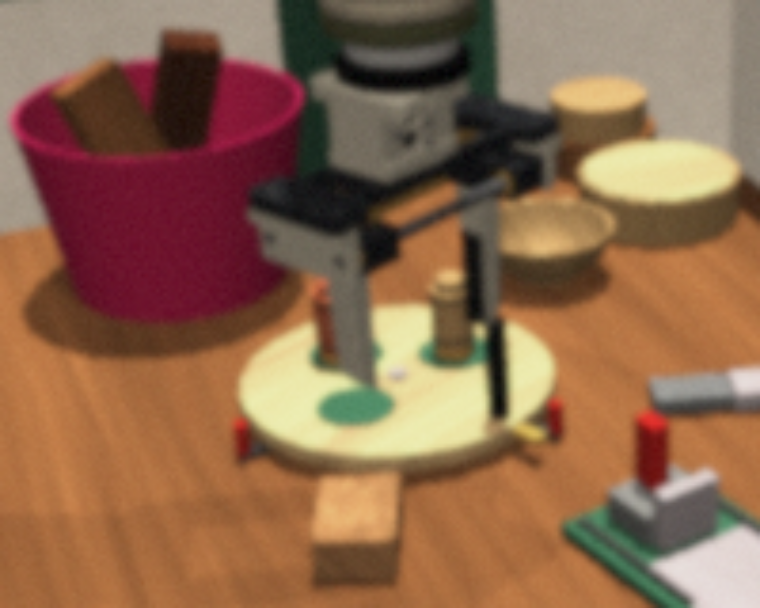

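Run:
```python
from h import *
print(robot.close_job()); st()
```

```text
the job is handed in; nothing more can be done
None
the job is handed in; nothing more can be done
```

I checked the two feet that were there, medium then thin, stood them on the turntable, swung it to the hand-over stop and handed the job in. The thick dark-brown foot was not in either camera picture, so I took it as absent.

**Gauging:** I ran the jaw back to its stop before the first check and again after each foot. Each foot stood free of the fingers and was pinched for about 0.7 s. From the jaw position I estimate the anvil gave 6.4 mm for the medium foot and 6.1 mm for the thin foot. The pushing force read about 8–9 N in both cases, jaw friction included.

**Last checks before hand-in:**
- **Feet:** both stood upright, the medium about 58 mm from the turntable axis and the thin about 60 mm.
- **Jaw:** the tab measured 102.1 mm along the gauge, which is fully open.
- **Gripper:** clear of everything.
- **Bystanders:** in the pictures the glue bottle and the cork block looked to be where they started; I did not re-measure them.

**What disagreed:**
- **Turn angle:** the measured turn was about 87.5° rather than 90°. The arm met a firm stop there (about 24 N, against the direction of turn). The pointer-to-peg gaps before and after suggest the disc started about 3° off its loading stop, so I took it as being at the hand-over stop.
- **Anvil flag:** its position measured by colour was noisy under the arm's shadow, so I compared pictures instead; they showed the anvil back at rest before the second check.

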